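Clear and bolt down the flange cover in cross order

TASK

Clear every tube offcut off the flange cover and lay it flat in the scrap tray, then take the T-handle socket wrench that fits the four bolts out of the tool caddy and tighten them clockwise in cross order (a bolt, the one opposite, then the other two): a first pass of about 40 degrees on each bolt, then a second pass in cross order until each is fully home against its stop, about 80 degrees in all. Turn the bolts with the wrench only, stand it back upright in its pocket of the caddy, and leave the caddy's other tools, the paint can and the steel square where they are.

Things in the scene. Friction and masses are not known exactly. Their poses are not given: they have to be found in the camera images.
- flange: round blind flange on a short pipe spool, fixed to the bench: 270 mm diameter, flat cover face 50 mm above the bench; origin on the bench at the centre of its underside, z up. Four square-head bolts stand on the cover on an 95 mm radius, numbered 1, 2, 3, 4 in turn counter-clockwise seen from above, so 1 and 3 are opposite and 2 and 4 are opposite
- bolt_1 (a joint): square bolt head number 1 on the cover: 30 mm across the flats, 18 mm tall (the top 4 mm narrowed to 25 mm), its axis at (+67, +67) mm in the flange's x, y. Joint value in rad: 0 = slack, grows as the bolt is turned clockwise seen from above, hard stop (tight) at 1.40 rad; at 0 the flats are parallel to the flange's x and y. Turning it takes about 0.12 N m; it stays where it is left
- bolt_1_top (a point): centre of the top of bolt head 1, 68 mm above the bench; its axes turn with the bolt (x and y square to the flats)
- bolt_2 (a joint): square bolt head number 2 on the cover: 30 mm across the flats, 18 mm tall (the top 4 mm narrowed to 25 mm), its axis at (-67, +67) mm in the flange's x, y. Joint value in rad: 0 = slack, grows as the bolt is turned clockwise seen from above, hard stop (tight) at 1.40 rad; at 0 the flats are parallel to the flange's x and y. Turning it takes about 0.12 N m; it stays where it is left
- bolt_2_top (a point): centre of the top of bolt head 2, 68 mm above the bench; its axes turn with the bolt (x and y square to the flats)
- bolt_3 (a joint): square bolt head number 3 on the cover: 30 mm across the flats, 18 mm tall (the top 4 mm narrowed to 25 mm), its axis at (-67, -67) mm in the flange's x, y. Joint value in rad: 0 = slack, grows as the bolt is turned clockwise seen from above, hard stop (tight) at 1.40 rad; at 0 the flats are parallel to the flange's x and y. Turning it takes about 0.12 N m; it stays where it is left
- bolt_3_top (a point): centre of the top of bolt head 3, 68 mm above the bench; its axes turn with the bolt (x and y square to the flats)
- bolt_4 (a joint): square bolt head number 4 on the cover: 30 mm across the flats, 18 mm tall (the top 4 mm narrowed to 25 mm), its axis at (+67, -67) mm in the flange's x, y. Joint value in rad: 0 = slack, grows as the bolt is turned clockwise seen from above, hard stop (tight) at 1.40 rad; at 0 the flats are parallel to the flange's x and y. Turning it takes about 0.12 N m; it stays where it is left
- bolt_4_top (a point): centre of the top of bolt head 4, 68 mm above the bench; its axes turn with the bolt (x and y square to the flats)
- offcut_1: offcut of bare square tube, 160 x 26 x 26 mm, about 0.2 kg, at the start normally lying across the heads of bolts 1 and 2 (not every job has it); origin at its centre, x along its length
- offcut_2: offcut of bare square tube, 160 x 26 x 26 mm, about 0.2 kg, at the start normally lying across the heads of bolts 3 and 4 (not every job has it); origin at its centre, x along its length
- offcut_3: offcut of bare square tube, 110 x 26 x 26 mm, about 0.2 kg, at the start normally lying flat on the middle of the cover (not every job has it); origin at its centre, x along its length
- tray: scrap tray, fixed open steel box 210 (x) x 240 (y) mm, walls 50 mm high and 5 mm thick, floor 5 mm thick; origin at the centre of its underside
- caddy: plywood tool caddy, fixed open box 150 x 150 mm, 75 mm high, walls, floor and (65 mm high) cross divider 5 mm thick: four square pockets about 67 mm wide centred at (+-36, +-36) mm, pocket floor 5 mm above the bench; one upright tool stands in each; origin at the centre of its underside
- wrench: the T-handle socket wrench that fits the bolts, the tallest tool in the caddy, 149 mm tall, 0.5 kg, standing with the socket down: crossbar 90 (along x) x 18 x 22 mm at the top with its centre 138 mm above the foot, round shaft 15 mm thick, socket 48 x 48 mm outside, with a square hole 36 mm wide and 24 mm deep from the foot up, its flats parallel to x and y (about 0.2 rad of play on a bolt head); origin at the centre of the foot, z up the shaft
- small_wrench: a smaller T-handle wrench, 105 mm tall with a 52 mm crossbar, that does not fit; stands in the caddy; origin at its foot
- punch: steel drift punch, 98 mm tall and 34 mm thick, standing in the caddy; origin at its foot
- mallet_grip: turned wooden handle, 104 mm tall and 38 mm thick, standing in the caddy; origin at its foot
- paint_can: paint can, 84 mm diameter, 110 mm tall; origin at its foot
- square: flat steel L-shaped square, 110 mm legs, 10 mm thick; origin near its corner
Mind the look-alikes: they are no part of the job. Leave any turquoise look-alike of the offcut_2 alone. Leave any yellow look-alike of the offcut_1 alone.

How it is judged:
On the way, in this order (a step that is already met when the one before it is completed fails the run):
1. every offcut lies in the scrap tray, before any bolt is turned (x of offcut_1 in the frame of tray between -0.1 and 0.1 m and y of offcut_1 in the frame of tray between -0.115 and 0.115 m and z of each of offcut_1, offcut_2, offcut_3 in the frame of tray below 0.06 m and angle between offcut_1's own x axis and vertical between 1.35 and 1.79 rad and x of offcut_2 in the frame of tray between -0.1 and 0.1 m and y of offcut_2 in the frame of tray between -0.115 and 0.115 m and angle between offcut_2's own x axis and vertical between 1.35 and 1.79 rad and x of offcut_3 in the frame of tray between -0.1 and 0.1 m and y of offcut_3 in the frame of tray between -0.115 and 0.115 m and angle between offcut_3's own x axis and vertical between 1.35 and 1.79 rad and value of joint each of bolt_1, bolt_2, bolt_3, bolt_4 below 0.25 rad), for 0.2 s.
2. first pass: all four bolts turned past 0.4 rad (value of joint each of bolt_1, bolt_2, bolt_3, bolt_4 above 0.4 rad), for 0.1 s.
3. second pass: all four bolts turned past 1.25 rad (value of joint each of bolt_1, bolt_2, bolt_3, bolt_4 above 1.25 rad), for 0.1 s.
At the end, for the whole second after the job is handed in: all four bolts past 1.25 rad (hard stop 1.40); every offcut that was there lies level (within 12 degrees) inside the scrap tray; the wrench stands upright (within 14 degrees) on the floor of the caddy, at rest (all of step 3 and x of offcut_1 in the frame of tray between -0.1 and 0.1 m and y of offcut_1 in the frame of tray between -0.115 and 0.115 m and z of each of offcut_1, offcut_2, offcut_3 in the frame of tray below 0.06 m and angle between offcut_1's own x axis and vertical between 1.35 and 1.79 rad and x of offcut_2 in the frame of tray between -0.1 and 0.1 m and y of offcut_2 in the frame of tray between -0.115 and 0.115 m and angle between offcut_2's own x axis and vertical between 1.35 and 1.79 rad and x of offcut_3 in the frame of tray between -0.1 and 0.1 m and y of offcut_3 in the frame of tray between -0.115 and 0.115 m and angle between offcut_3's own x axis and vertical between 1.35 and 1.79 rad and x of wrench in the frame of caddy between -0.06 and 0.06 m and y of wrench in the frame of caddy between -0.06 and 0.06 m and z of wrench in the frame of caddy below 0.02 m and angle between wrench's own z axis and vertical below 0.25 rad and linear speed of each of offcut_1, offcut_2, offcut_3, wrench below 0.03 m/s); the robot touches nothing.
It fails at once if first pass out of cross order: two neighbouring bolts past 0.3 rad while the other two are not ((value of joint each of bolt_1, bolt_2 above 0.3 rad and value of joint each of bolt_3, bolt_4 below 0.3 rad) or (value of joint each of bolt_2, bolt_3 above 0.3 rad and value of joint each of bolt_4, bolt_1 below 0.3 rad) or (value of joint each of bolt_3, bolt_4 above 0.3 rad and value of joint each of bolt_1, bolt_2 below 0.3 rad) or (value of joint each of bolt_4, bolt_1 above 0.3 rad and value of joint each of bolt_2, bolt_3 below 0.3 rad)).
It fails at once if second pass out of cross order: two neighbouring bolts past 1.1 rad while the other two are not ((value of joint each of bolt_1, bolt_2 above 1.1 rad and value of joint each of bolt_3, bolt_4 below 1.1 rad) or (value of joint each of bolt_2, bolt_3 above 1.1 rad and value of joint each of bolt_4, bolt_1 below 1.1 rad) or (value of joint each of bolt_3, bolt_4 above 1.1 rad and value of joint each of bolt_1, bolt_2 below 1.1 rad) or (value of joint each of bolt_4, bolt_1 above 1.1 rad and value of joint each of bolt_2, bolt_3 below 1.1 rad)).
It fails at once if a bolt taken past 1.0 rad while another has not had its first pass (below 0.4 rad) (value of joint any of bolt_1, bolt_2, bolt_3, bolt_4 above 1 rad and value of joint any of bolt_1, bolt_2, bolt_3, bolt_4 below 0.4 rad).
It fails at once if a bolt turned on without the wrench over it ((value of joint bolt_1 above 0.25 rad and velocity of joint bolt_1 above 0.1 rad/s and horizontal distance between wrench and bolt_1_top above 0.03 m) or (value of joint bolt_2 above 0.25 rad and velocity of joint bolt_2 above 0.1 rad/s and horizontal distance between wrench and bolt_2_top above 0.03 m) or (value of joint bolt_3 above 0.25 rad and velocity of joint bolt_3 above 0.1 rad/s and horizontal distance between wrench and bolt_3_top above 0.03 m) or (value of joint bolt_4 above 0.25 rad and velocity of joint bolt_4 above 0.1 rad/s and horizontal distance between wrench and bolt_4_top above 0.03 m)).
It fails at once if another tool or thing moved by more than 50 mm (distance of any of small_wrench, punch, mallet_grip, paint_can, square from where it was at the start of the episode above 0.05 m).
Of offcut_1, offcut_2, offcut_3 only 2 to 3 are there at a start; the rules pass over those that are not, and their reading is None.
At some moment in a run one of offcut_1, offcut_2, offcut_3 may be knocked a few centimetres aside while the robot is not near it.
It also fails if it takes over 208 s, if anything falls off the work surface, if the arm or the gripper's body presses on something with over 40 N, if the wrist force passes 120 N, or if a joint passes its speed limit or range.

ROBOT

A 7-joint arm with a two-finger parallel gripper is mounted at the origin on the work surface. World frame = base frame: x ahead of the robot, y to its left, z up, the work surface at z = 0. Lengths are in m, angles in rad, forces in N, time in s.
With the tool pointing down it reaches from about 0.35 to 0.9 m from the base axis. Payload 19.9 kg.
Tool frame: the origin (TCP) lies on the centre line of the jaws, within the pads' length; the fingertips stand 8 mm ahead of it and the grasp point (between the pads) lies 11 mm behind it; z points along the fingers, y is the line along which they close (so a half turn about z gives the same grasp; the last joint's range is limited). The gripper opens to 94 mm and grips with 3 to 60 N. Pads are 16 mm wide; open, the fingers measure 119 mm over their backs; the gripper's body (75 mm by 177 mm) begins 78 mm behind the grasp point.
Start: joints at [-1.264, 0.417, -0.01, 1.614, 0.005, 1.111, -0.053], TCP at [0.213, 0.588, 0.213] pointing down, gripper open.
Joint ranges: [-2.81, 2.81], [-0.39, 2.02], [-1.27, 1.25], [0.06, 2.57], [-1.19, 4.33], [0.19, 2], [-2.82, 2.82]. Speed limits (rad/s): [1.89, 1.89, 2.39, 2.39, 3.01, 3.01, 3.01].

INTERFACE

Orientations are given as a 3x3 rotation matrix whose columns are the frame's x, y, z axes.
In Python, from rig import ctrl gives the robot as it stands. The module is installed in compiled form; this text tells all that it offers.
- The arm moves only by the tool move_arm, never from a script. Its argument "deltas" is a list of rows, each an object with "travel": the shift along the tool's x, y, z as a fraction of full scale, a list of three; "dr": the turn, a rotation vector about the tool's x, y, z as a fraction of full scale, a list of three; "hand": the opening, from 0 (shut) to 1 (fully open). A call has 1 to 20 rows; each row shifts and turns the commanded pose from where the row before left it, along the tool's axes as they then stand; what a row does not reach is not made up. Full scale, the value 1, is 20 cm for a shift and 180 degrees for a turn. A row lasts 1/12 s, in which the tool goes at most 41.7 mm and 7.16 degrees, less where a joint would pass 70% of its speed; a pose out of reach is approached as far as the arm can. A call with a number of a shift or a turn outside -1 to 1 is refused whole. A call with a gripper value outside its range is refused whole. The fingers move at their own pace and stop on an object; "newtons" is the grip in N (left out, the last holds). Time passes only in rows, so rows that do not move let the fingers close. It gives the time, the measured TCP pose, the force, the opening and the grip force at its end, in the units of the state.
- ctrl.state(): the state, without advancing time (a new reading comes with each control period).
- ctrl.get_image(name): name is "side" or "top" or "wrist"; returns a dict with "color" (400x640x3 uint8, red, green, blue), "z_map" (400x640 float32, m along the optical axis (not along the pixel's ray), 0 where there is no reading), "camera_matrix" (3x3 intrinsics, pixels), "dist" ([k1, k2, p1, p2, k3] as OpenCV has them; the pictures are not rectified), "R" (3x3) and "t" (3): a world point X has camera coordinates R X + t. Camera axes: x right, y down, z forward; pixel columns grow to the right and rows downward; lengths in m; the calibration is good to about 2 mm. A picture is of the moment at which its call begins.
- ctrl.finish_job(): hands the job in; it is judged then, once.
The state is a dict: "t": time; "joint_pos": joint angles; "dq": joint speeds; "tau": joint torques, N m; "eef_pos": TCP position; "tool_rot": TCP orientation; "ft_force": force on the tool from outside, world axes, zero at the start; "moment": the same for the moment, N m; "width": opening from 0.0 (shut) to 1.0 (fully open); "grip_force": force on a finger pad.
Only numpy, scipy, OpenCV 4.12 (cv2) and the standard library are available. Lean on these libraries where they do the work, as an engineer would, in place of code of your own. Each camera call takes 0.05 s, during which the arm holds its last target. There are 200 camera calls.

## Working session

There is one attempt and no reset: what is moved stays moved. The work goes in short steps, Python scripts to look and compute and a tool call to move; the robot and the scene stay as the last step left them, time stands still between calls to the robot, and variables do not carry over. Pictures are saved under pics/ and viewed, at most 14 in all, crops included, and the job is handed in when it is done.

Besides the shell and the picture viewer there is one more tool, called in YAML: its name, and indented under it one key for each argument. move_arm: Moves the arm, as the interface text tells. Shift numbers are shares of 20 cm and turn numbers shares of 180 degrees, none past 1 either way. Its arguments: {"type":"object","properties":{"deltas":{"type":"array"},"newtons":{"type":"number"}},"required":["deltas"]}

```bash
mkdir -p pics; cat > h.py <<'E'
import numpy as np, cv2
from rig import ctrl
def grab(n):
    im=ctrl.get_image(n); return im
def save(im,name): cv2.imwrite('pics/'+name,cv2.cvtColor(im['color'],cv2.COLOR_RGB2BGR))
def ray(im,uv):
    uv=np.array(uv,float).reshape(-1,1,2)
    p=cv2.undistortPoints(uv,im['camera_matrix'],im['dist']).reshape(-1,2)
    R,t=im['R'],np.array(im['t']).ravel()
    d=np.c_[p,np.ones(len(p))]@R   # R^T d
    return -R.T@t,d
def plane(im,uv,z):
    c,d=ray(im,uv); return c+d*((z-c[2])/d[:,2])[:,None]
def cloud(im):
    h,w=im['z_map'].shape; u,v=np.meshgrid(np.arange(w),np.arange(h))
    c,d=ray(im,np.stack([u,v],-1).reshape(-1,2))
    P=c+d*im['z_map'].reshape(-1,1); P[im['z_map'].ravel()==0]=np.nan
    return P.reshape(h,w,3)
E
python3 - <<'E'
from h import *
for n in ('top','side'):
    im=grab(n); save(im,n+'0.png'); np.savez(n+'0.npz',**im)
    print(n,-im['R'].T@np.ravel(im['t']),im['R'][2],im['camera_matrix'][0,0],im['dist'])
s=ctrl.state(); print(s['eef_pos'],s['tool_rot'],s['width'],s['t'])
E
```

```text
top [ 0.15072236 -0.02496306  1.62600875] [ 0.20671477  0.01819746 -0.97823201] 467.17187962406246 [-0.06337441  0.          0.          0.          0.        ]
side [ 0.13924776 -0.85917947  0.58114166] [ 0.31934106  0.80545184 -0.49926807] 378.85215058875366 [-0.06423322  0.          0.          0.          0.        ]
[0.21294472 0.58729288 0.21289336] [[-9.40115317e-01  3.40856446e-01 -2.73533778e-04]
 [ 3.40856543e-01  9.40114762e-01 -1.02563805e-03]
 [-9.24421977e-05 -1.05745382e-03 -9.99999437e-01]] 1.0012174066084993 0.1
```

View pics/top0.png

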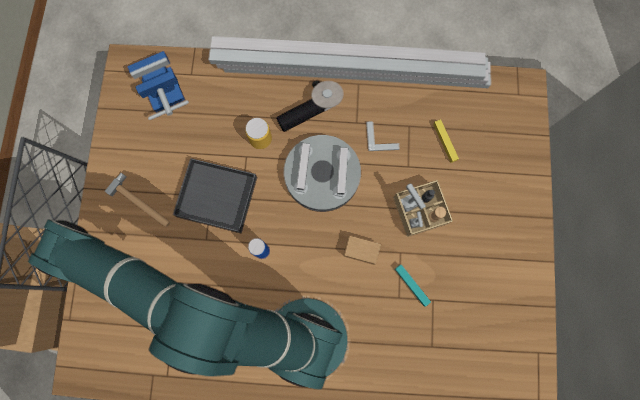

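View pics/side0.png

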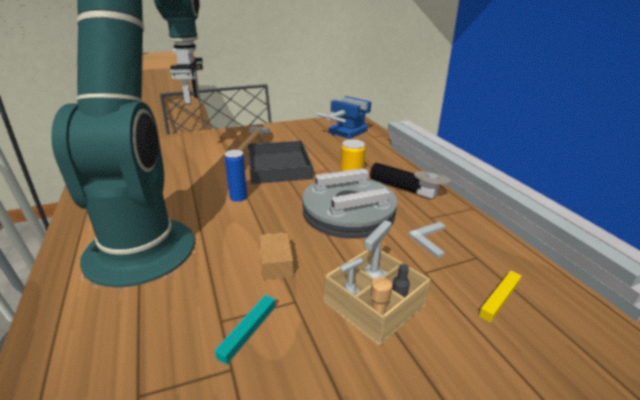

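The top view shows two offcuts on the flange (≈(303,167) and (341,172)) and none in the middle. The tray is at (215,195) and the caddy at (425,208), with the wrench's tall crossbar at about (414,195). The turquoise and yellow bars are the look-alikes.

```bash
python3 - <<'E'
from h import *
for n in ('top','side'):
    im=dict(np.load(n+'0.npz')); P=cloud(im)
    def rep(name,cen,r,z0,z1):
        m=(np.hypot(P[...,0]-cen[0],P[...,1]-cen[1])<r)&(P[...,2]>z0)&(P[...,2]<z1)
        nn,l,st,_=cv2.connectedComponentsWithStats(m.astype(np.uint8))
        for i in range(1,nn):
            if st[i,4]<12: continue
            q=P[l==i]; (c,s,a)=cv2.minAreaRect(q[:,:2].astype(np.float32)*1000)
            print(n,name,st[i,4],np.round(c),np.round(s),round(a,1),'z',np.round(np.nanpercentile(q[:,2],[10,50,90]),3))
    fl=plane(dict(np.load('top0.npz')),[(322,172)],.05)[0]
    cd=plane(dict(np.load('top0.npz')),[(425,208)],.07)[0]
    tr=plane(dict(np.load('top0.npz')),[(215,195)],.03)[0]
    print(fl,cd,tr)
    rep('flange',fl,.17,.035,.06); rep('offc',fl,.15,.08,.11)
    rep('caddy',cd,.13,.055,.08); rep('tools',cd,.12,.09,.125); rep('wrench',cd,.12,.135,.18)
    rep('tray',tr,.2,.02,.06)
    if n=='top':
        # flange circle in image
        m=((np.hypot(P[...,0]-fl[0],P[...,1]-fl[1])<.2)&(P[...,2]>.035)).astype(np.uint8)
        q=P[(m>0)&(P[...,2]<.06)]; print('circ',cv2.minEnclosingCircle(q[:,:2].astype(np.float32)))
    x0,x1,y0,y1=(265,470,120,245) if n=='top' else (290,470,160,350)
    cv2.imwrite(f'pics/{n}_crop.png',cv2.resize(cv2.cvtColor(im['color'][y0:y1,x0:x1],cv2.COLOR_RGB2BGR),None,fx=3,fy=3,interpolation=cv2.INTER_CUBIC))
E
```

```text
[ 0.56867182 -0.01723422  0.05      ] [ 0.45991379 -0.37399142  0.07      ] [0.46714773 0.35211333 0.03      ]
top flange 3740 [571. -17.] [268. 266.] 2.2 z [0.045 0.05  0.055]
top offc 361 [576.  48.] [ 27. 162.] 86.8 z [0.089 0.094 0.098]
top offc 359 [568. -86.] [ 26. 161.] 89.3 z [0.089 0.094 0.098]
top caddy 317 [ 476. -401.] [151.  86.] 21.1 z [0.059 0.068 0.077]
top caddy 181 [ 447. -325.] [151.  61.] 21.6 z [0.059 0.071 0.078]
top caddy 49 [ 506. -384.] [32. 25.] 37.6 z [0.061 0.069 0.076]
top tools 33 [ 508. -387.] [18. 17.] 86.8 z [0.095 0.103 0.106]
top tools 13 [ 479. -318.] [12.  5.] 35.2 z [0.092 0.103 0.12 ]
top tools 115 [ 442. -415.] [36. 36.] 0.4 z [0.099 0.105 0.11 ]
top tools 61 [ 415. -347.] [49. 14.] 11.0 z [0.101 0.108 0.114]
top wrench 172 [ 482. -324.] [89. 22.] 32.8 z [0.145 0.153 0.157]
top tray 740 [467. 353.] [247. 214.] 79.2 z [0.027 0.045 0.053]
top tray 22 [365. 518.] [29. 10.] 36.6 z [0.021 0.024 0.029]
circ ((0.5722407102584839, -0.01819441094994545), 0.13588517904281616)
[ 0.56867182 -0.01723422  0.05      ] [ 0.45991379 -0.37399142  0.07      ] [0.
[... 512 characters left out ...]
52. -338.] [ 7. 52.] 22.1 z [0.057 0.061 0.063]
side caddy 49 [ 413. -351.] [ 6. 10.] 44.3 z [0.057 0.067 0.077]
side caddy 193 [ 507. -393.] [25. 34.] 45.7 z [0.058 0.067 0.075]
side caddy 110 [ 439. -426.] [18. 35.] 61.5 z [0.058 0.069 0.078]
side tools 87 [ 481. -329.] [ 8. 15.] 60.0 z [0.094 0.104 0.12 ]
side tools 179 [ 415. -349.] [50. 13.] 11.4 z [0.098 0.106 0.108]
side tools 95 [ 510. -389.] [19. 18.] 88.9 z [0.092 0.101 0.103]
side tools 329 [ 444. -419.] [36. 36.] 9.0 z [0.094 0.105 0.107]
side wrench 373 [ 482. -326.] [90. 18.] 33.9 z [0.139 0.151 0.153]
side tray 1007 [465. 351.] [250. 210.] 79.9 z [0.023 0.036 0.047]
side tray 12 [368. 515.] [24. 12.] 24.0 z [0.02  0.022 0.024]
```

View pics/top_crop.png

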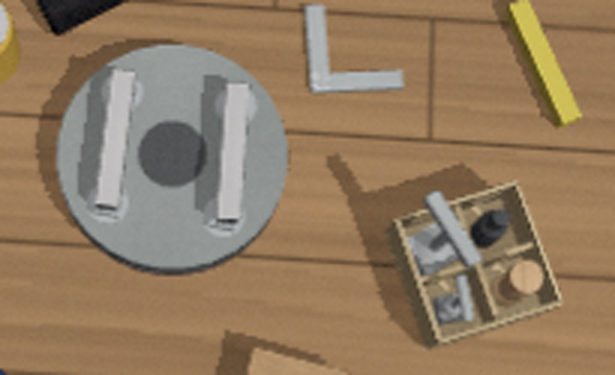

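The measured sizes and heights match the stated ones: flange centre (.571,-.018), offcuts at (.576,.048) and (.568,-.086), tray (.466,.352) with yaw about -10.5°, wrench bar (.482,-.325) at 33°. Next I write a helper that converts a target into tool-axis units.

```bash
cat >> h.py <<'E'
def go(targets):
    """targets: (x,y,z,psi_deg or None); prints turn, then shift (tool axes after the turn), totals in full-scale units"""
    s=ctrl.state(); p=np.array(s['eef_pos']); R=np.array(s['tool_rot']); psi=np.degrees(np.arctan2(R[1,0],R[0,0]))
    print('t',round(s['t'],2),'tcp',np.round(p,4),'psi',round(psi,2),'tilt',np.round(R[:2,2],4),'w',round(s['width'],3),'F',np.round(s['ft_force'],1),'q7',round(s['joint_pos'][6],2))
    for x,y,z,a in targets:
        a=psi if a is None else a
        turn=-((a-psi+180)%360-180)/180
        c,n=np.cos(np.radians(a)),np.sin(np.radians(a)); d=np.array([x,y,z])-p
        v=np.array([c*d[0]+n*d[1],n*d[0]-c*d[1],-d[2]])/.2
        print('->',(x,y,z,round(a,1)),'turn',round(turn,4),'shift',np.round(v,4),'rows>=',int(np.ceil(np.linalg.norm(v)/.2)),int(np.ceil(abs(turn)/.039)))
        p=np.array([x,y,z]); psi=a
E
python3 -c "
from h import *
go([(.576,.048,.213,176.8),(.576,.048,.079,None),(.576,.048,.20,None),(.475,.401,.20,169.5),(.475,.401,.018,None)])"
```

```text
t 0.1 tcp [0.2129 0.5873 0.2129] psi 160.07 tilt [-0.0003 -0.001 ] w 1.001 F [-0.3 -0.4 -0.1] q7 -0.05
-> (0.576, 0.048, 0.213, 176.8) turn -0.0929 shift [-1.9630e+00 -2.5909e+00 -5.0000e-04] rows>= 17 3
-> (0.576, 0.048, 0.079, 176.8) turn -0.0 shift [0.   0.   0.67] rows>= 4 0
-> (0.576, 0.048, 0.2, 176.8) turn -0.0 shift [ 0.     0.    -0.605] rows>= 4 0
-> (0.475, 0.401, 0.2, 169.5) turn 0.0406 shift [ 0.8182  1.6434 -0.    ] rows>= 10 2
-> (0.475, 0.401, 0.018, 169.5) turn -0.0 shift [0.   0.   0.91] rows>= 5 0
```

move_arm:
  deltas:
    - {"travel": [0,0,0],"dr": [0,0,-0.031],"hand": 0.6}
    - {"travel": [0,0,0],"dr": [0,0,-0.031],"hand": 0.6}
    - {"travel": [0,0,0],"dr": [0,0,-0.031],"hand": 0.6}
    - {"travel": [-0.1155,-0.1524,0],"dr": [0,0,0],"hand": 0.6}
    - {"travel": [-0.1155,-0.1524,0],"dr": [0,0,0],"hand": 0.6}
    - {"travel": [-0.1155,-0.1524,0],"dr": [0,0,0],"hand": 0.6}
    - {"travel": [-0.1155,-0.1524,0],"dr": [0,0,0],"hand": 0.6}
    - {"travel": [-0.1155,-0.1524,0],"dr": [0,0,0],"hand": 0.6}
    - {"travel": [-0.1155,-0.1524,0],"dr": [0,0,0],"hand": 0.6}
    - {"travel": [-0.1155,-0.1524,0],"dr": [0,0,0],"hand": 0.6}
    - {"travel": [-0.1155,-0.1524,0],"dr": [0,0,0],"hand": 0.6}
    - {"travel": [-0.1155,-0.1524,0],"dr": [0,0,0],"hand": 0.6}
    - {"travel": [-0.1155,-0.1524,0],"dr": [0,0,0],"hand": 0.6}
    - {"travel": [-0.1155,-0.1524,0],"dr": [0,0,0],"hand": 0.6}
    - {"travel": [-0.1155,-0.1524,0],"dr": [0,0,0],"hand": 0.6}
    - {"travel": [-0.1155,-0.1524,0],"dr": [0,0,0],"hand": 0.6}
    - {"travel": [-0.1155,-0.1524,0],"dr": [0,0,0],"hand": 0.6}
    - {"travel": [-0.1155,-0.1524,0],"dr": [0,0,0],"hand": 0.6}
    - {"travel": [-0.1155,-0.1524,0],"dr": [0,0,0],"hand": 0.6}
    - {"travel": [-0.1155,-0.1524,0],"dr": [0,0,0],"hand": 0.6}
  newtons: 25

```text
t: 1.77
eef_pos: [0.5769, 0.0466, 0.2134]
tool_rot: [[-0.998, 0.055, -0.0], [0.055, 0.998, -0.0], [0.0, -0.0, -1.0]]
ft_force: [0.8, 1.0, 0.4]
width: 0.601
grip_force: 0.0
```

```bash
cat >> h.py <<'E'
def offc(n='top',z0=.08,z1=.11,cen=(.571,-.018),r=.17,P=None,mn=40):
    P=cloud(grab(n)) if P is None else P
    m=(np.hypot(P[...,0]-cen[0],P[...,1]-cen[1])<r)&(P[...,2]>z0)&(P[...,2]<z1)
    nn,l,st,_=cv2.connectedComponentsWithStats(m.astype(np.uint8))
    for i in range(1,nn):
        if st[i,4]<mn: continue
        q=P[l==i]; (c,s,a)=cv2.minAreaRect(q[:,:2].astype(np.float32)*1000)
        if s[0]<s[1]: a-=90
        print(n,st[i,4],np.round(c),np.round(s),'long axis',round(a,1),'z',np.round(np.nanpercentile(q[:,2],[10,50,90]),3))
E
python3 -c "
from h import *
im=grab('wrist'); save(im,'w1.png'); np.savez('w1.npz',**im); P=cloud(im)
offc('wrist',P=P)
go([(.576,.048,.079,176.8)])"
```

```text
wrist 6422 [570. -84.] [ 27. 160.] long axis -0.8 z [0.088 0.095 0.096]
wrist 5408 [577.  50.] [ 26. 160.] long axis -2.8 z [0.094 0.095 0.096]
t 1.82 tcp [0.5798 0.0394 0.2134] psi 176.45 tilt [ 0.0011 -0.0031] w 0.598 F [-3.2 -8.3 -2.1] q7 1.48
-> (0.576, 0.048, 0.079, 176.8) turn -0.002 shift [0.0211 0.042  0.6718] rows>= 4 1
```

View pics/w1.png

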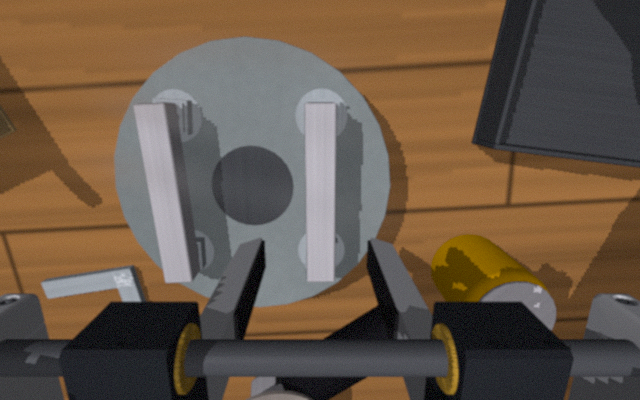

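The wrist view shows the open fingers straddling offcut 1's line, with both offcuts still on the bolts and nothing on the middle of the cover. I'll descend and grip.

move_arm:
  deltas:
    - {"travel": [0,0,0],"dr": [0,0,0],"hand": 0.6}
    - {"travel": [0,0,0.1],"dr": [0,0,0],"hand": 0.6}
    - {"travel": [0,0,0.15],"dr": [0,0,0],"hand": 0.6}
    - {"travel": [0,0,0.15],"dr": [0,0,0],"hand": 0.6}
    - {"travel": [0,0,0.12],"dr": [0,0,0],"hand": 0.6}
    - {"travel": [0,0,0.1],"dr": [0,0,0],"hand": 0.6}
    - {"travel": [0,0,0.05],"dr": [0,0,0],"hand": 0.6}
    - {"travel": [0,0,0],"dr": [0,0,0],"hand": 0.6}
    - {"travel": [0,0,0],"dr": [0,0,0],"hand": 0.6}
    - {"travel": [0,0,0],"dr": [0,0,0],"hand": 0.1}
    - {"travel": [0,0,0],"dr": [0,0,0],"hand": 0.1}
    - {"travel": [0,0,0],"dr": [0,0,0],"hand": 0.1}
    - {"travel": [0,0,0],"dr": [0,0,0],"hand": 0.1}
    - {"travel": [0,0,0],"dr": [0,0,0],"hand": 0.1}
    - {"travel": [0,0,0],"dr": [0,0,0],"hand": 0.1}
    - {"travel": [0,0,0],"dr": [0,0,0],"hand": 0.1}
  newtons: 25

```text
t: 3.15
eef_pos: [0.5766, 0.0486, 0.0799]
tool_rot: [[-0.998, 0.055, 0.001], [0.055, 0.998, 0.0], [-0.001, 0.0, -1.0]]
ft_force: [-0.8, 2.0, 6.4]
width: 0.272
grip_force: 25.0
```

```bash
python3 -c "
from h import *
go([(.576,.048,.199,176.8),(.475,.401,.199,169.5),(.475,.401,.02,None)])"
```

```text
t 3.15 tcp [0.5766 0.0486 0.0799] psi 176.82 tilt [0.0007 0.0003] w 0.272 F [-0.8  2.   6.4] q7 1.51
-> (0.576, 0.048, 0.199, 176.8) turn 0.0001 shift [ 0.0027 -0.0033 -0.5953] rows>= 3 1
-> (0.475, 0.401, 0.199, 169.5) turn 0.0406 shift [ 0.8182  1.6434 -0.    ] rows>= 10 2
-> (0.475, 0.401, 0.02, 169.5) turn -0.0 shift [0.    0.    0.895] rows>= 5 0
```

move_arm:
  deltas:
    - {"travel": [0,0,-0.08],"dr": [0,0,0],"hand": 0.1}
    - {"travel": [0,0,-0.12],"dr": [0,0,0],"hand": 0.1}
    - {"travel": [0,0,-0.15],"dr": [0,0,0.0203],"hand": 0.1}
    - {"travel": [0,0,-0.15],"dr": [0,0,0.0203],"hand": 0.1}
    - {"travel": [0,0,-0.1],"dr": [0,0,0],"hand": 0.1}
    - {"travel": [0.04,0.08,0],"dr": [0,0,0],"hand": 0.1}
    - {"travel": [0.0745,0.1495,0],"dr": [0,0,0],"hand": 0.1}
    - {"travel": [0.0745,0.1495,0],"dr": [0,0,0],"hand": 0.1}
    - {"travel": [0.0745,0.1495,0],"dr": [0,0,0],"hand": 0.1}
    - {"travel": [0.0745,0.1495,0],"dr": [0,0,0],"hand": 0.1}
    - {"travel": [0.0745,0.1495,0],"dr": [0,0,0],"hand": 0.1}
    - {"travel": [0.0745,0.1495,0],"dr": [0,0,0],"hand": 0.1}
    - {"travel": [0.0745,0.1495,0],"dr": [0,0,0],"hand": 0.1}
    - {"travel": [0.0745,0.1495,0],"dr": [0,0,0],"hand": 0.1}
    - {"travel": [0.0745,0.1495,0],"dr": [0,0,0],"hand": 0.1}
    - {"travel": [0.0745,0.1495,0],"dr": [0,0,0],"hand": 0.1}
    - {"travel": [0.032,0.068,0],"dr": [0,0,0],"hand": 0.1}
    - {"travel": [0,0,0],"dr": [0,0,0],"hand": 0.1}
    - {"travel": [0,0,0],"dr": [0,0,0],"hand": 0.1}
    - {"travel": [0,0,0],"dr": [0,0,0],"hand": 0.1}

```text
t: 4.82
eef_pos: [0.4761, 0.3999, 0.1993]
tool_rot: [[-0.983, 0.183, 0.0], [0.183, 0.983, -0.001], [-0.0, -0.001, -1.0]]
ft_force: [0.1, 0.0, -1.9]
width: 0.274
grip_force: 25.0
```

```bash
python3 -c "
from h import *
im=grab('wrist'); save(im,'w2.png'); 
P=cloud(im); offc(P=P,z0=.03,z1=.06,cen=(.466,.352),r=.2)
go([(.475,.401,.02,169.5)])"
```

```text
top 8419 [467. 353.] [240. 210.] long axis 79.8 z [0.034 0.049 0.051]
t 4.87 tcp [0.4762 0.3997 0.1994] psi 169.4 tilt [ 0.0002 -0.0007] w 0.274 F [ 0.4 -0.2 -2.3] q7 0.7
-> (0.475, 0.401, 0.02, 169.5) turn -0.0006 shift [0.0072 0.0052 0.8972] rows>= 5 1
```

View pics/w2.png

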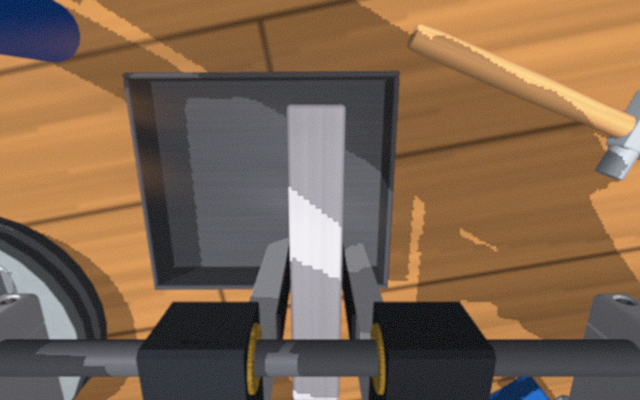

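The tube is held over the right side of the tray, parallel to its walls, and the tray measurement agrees. I'll lower, release and lift.

move_arm:
  deltas:
    - {"travel": [0.007,0.005,0.12],"dr": [0,0,0],"hand": 0.1}
    - {"travel": [0,0,0.16],"dr": [0,0,0],"hand": 0.1}
    - {"travel": [0,0,0.16],"dr": [0,0,0],"hand": 0.1}
    - {"travel": [0,0,0.16],"dr": [0,0,0],"hand": 0.1}
    - {"travel": [0,0,0.13],"dr": [0,0,0],"hand": 0.1}
    - {"travel": [0,0,0.09],"dr": [0,0,0],"hand": 0.1}
    - {"travel": [0,0,0.05],"dr": [0,0,0],"hand": 0.1}
    - {"travel": [0,0,0.02],"dr": [0,0,0],"hand": 0.1}
    - {"travel": [0,0,0],"dr": [0,0,0],"hand": 0.1}
    - {"travel": [0,0,0],"dr": [0,0,0],"hand": 0.1}
    - {"travel": [0,0,0],"dr": [0,0,0],"hand": 0.5}
    - {"travel": [0,0,0],"dr": [0,0,0],"hand": 0.5}
    - {"travel": [0,0,0],"dr": [0,0,0],"hand": 0.5}
    - {"travel": [0,0,-0.08],"dr": [0,0,0],"hand": 0.5}
    - {"travel": [0,0,-0.16],"dr": [0,0,0],"hand": 0.5}
    - {"travel": [0,0,-0.18],"dr": [0,0,0],"hand": 0.5}
    - {"travel": [0,0,-0.18],"dr": [0,0,0],"hand": 0.5}
    - {"travel": [0,0,-0.18],"dr": [0,0,0],"hand": 0.6}
    - {"travel": [0,0,-0.12],"dr": [0,0,0],"hand": 0.6}
    - {"travel": [0,0,0],"dr": [0,0,0],"hand": 0.6}

```text
t: 6.53
eef_pos: [0.476, 0.404, 0.2076]
tool_rot: [[-0.983, 0.182, 0.006], [0.182, 0.983, 0.006], [-0.005, 0.007, -1.0]]
ft_force: [0.7, 0.8, -0.5]
width: 0.6
grip_force: 0.0
```

```bash
python3 -c "
from h import *
offc('top'); offc('top',z0=.02,z1=.045,cen=(.466,.352),r=.09,mn=20)
go([(.570,-.085,.199,179.2),(.570,-.085,.08,None),(.570,-.085,.199,None),(.457,.303,.199,169.5),(.457,.303,.02,None)])"
```

```text
top 354 [569. -86.] [ 26. 160.] long axis -0.8 z [0.088 0.094 0.098]
top 85 [513. 387.] [15. 74.] long axis -8.3 z [0.023 0.03  0.034]
t 6.63 tcp [0.4745 0.4028 0.2025] psi 169.51 tilt [0.0015 0.0015] w 0.597 F [-1.1  0.1 -0.9] q7 0.7
-> (0.57, -0.085, 0.199, 179.2) turn -0.0538 shift [-0.5114 -2.4319  0.0176] rows>= 13 2
-> (0.57, -0.085, 0.08, 179.2) turn -0.0 shift [0.    0.    0.595] rows>= 3 0
-> (0.57, -0.085, 0.199, 179.2) turn -0.0 shift [ 0.     0.    -0.595] rows>= 3 0
-> (0.457, 0.303, 0.199, 169.5) turn 0.0539 shift [ 0.9091  1.8046 -0.    ] rows>= 11 2
-> (0.457, 0.303, 0.02, 169.5) turn -0.0 shift [0.    0.    0.895] rows>= 5 0
```

move_arm:
  deltas:
    - {"travel": [0,0,0],"dr": [0,0,-0.027],"hand": 0.6}
    - {"travel": [0,0,0],"dr": [0,0,-0.027],"hand": 0.6}
    - {"travel": [-0.0365,-0.1735,0],"dr": [0,0,0],"hand": 0.6}
    - {"travel": [-0.0365,-0.1735,0],"dr": [0,0,0],"hand": 0.6}
    - {"travel": [-0.0365,-0.1735,0],"dr": [0,0,0],"hand": 0.6}
    - {"travel": [-0.0365,-0.1735,0],"dr": [0,0,0],"hand": 0.6}
    - {"travel": [-0.0365,-0.1735,0],"dr": [0,0,0],"hand": 0.6}
    - {"travel": [-0.0365,-0.1735,0],"dr": [0,0,0],"hand": 0.6}
    - {"travel": [-0.0365,-0.1735,0],"dr": [0,0,0],"hand": 0.6}
    - {"travel": [-0.0365,-0.1735,0],"dr": [0,0,0],"hand": 0.6}
    - {"travel": [-0.0365,-0.1735,0],"dr": [0,0,0],"hand": 0.6}
    - {"travel": [-0.0365,-0.1735,0],"dr": [0,0,0],"hand": 0.6}
    - {"travel": [-0.0365,-0.1735,0],"dr": [0,0,0],"hand": 0.6}
    - {"travel": [-0.0365,-0.1735,0],"dr": [0,0,0],"hand": 0.6}
    - {"travel": [-0.0365,-0.1735,0],"dr": [0,0,0],"hand": 0.6}
    - {"travel": [-0.0355,-0.17,0],"dr": [0,0,0],"hand": 0.6}
    - {"travel": [0,0,0],"dr": [0,0,0],"hand": 0.6}
    - {"travel": [0,0,0],"dr": [0,0,0],"hand": 0.6}
    - {"travel": [0,0,0],"dr": [0,0,0],"hand": 0.6}

```text
t: 8.22
eef_pos: [0.5692, -0.0835, 0.2005]
tool_rot: [[-1.0, 0.013, -0.002], [0.013, 1.0, 0.0], [0.002, 0.0, -1.0]]
ft_force: [0.0, -0.1, 0.2]
width: 0.602
grip_force: 0.0
```

```bash
python3 -c "
from h import *
im=grab('wrist'); np.savez('w3.npz',**im); P=cloud(im)
offc('wrist',P=P)
offc('wrist',P=P,z0=.061,z1=.075)
q=P[(np.abs(P[...,2]-.05)<.006)&(np.hypot(P[...,0]-.571,P[...,1]+.018)<.15)]
print(cv2.minEnclosingCircle(q[:,:2].astype(np.float32)))
go([(.570,-.085,.08,179.2)])"
```

```text
wrist 5842 [571. -84.] [ 26. 160.] long axis -0.6 z [0.094 0.095 0.096]
wrist 332 [502. -79.] [30. 30.] long axis -7.0 z [0.064 0.066 0.069]
wrist 1316 [509.  55.] [31. 30.] long axis 83.2 z [0.065 0.069 0.07 ]
wrist 67 [ 636. -101.] [ 2. 30.] long axis -1.5 z [0.064 0.065 0.066]
wrist 972 [643.  48.] [31. 31.] long axis 82.2 z [0.064 0.069 0.07 ]
((0.5731638669967651, -0.015223399735987186), 0.1354496330022812)
t 8.27 tcp [ 0.5693 -0.0829  0.2007] psi 179.29 tilt [-0.0013  0.0003] w 0.601 F [-0.7 -1.6  0.5] q7 1.77
-> (0.57, -0.085, 0.08, 179.2) turn 0.0005 shift [-0.0035 -0.0106  0.6033] rows>= 4 1
```

move_arm:
  deltas:
    - {"travel": [0,0,0.08],"dr": [0,0,0],"hand": 0.6}
    - {"travel": [0,0,0.15],"dr": [0,0,0],"hand": 0.6}
    - {"travel": [0,0,0.15],"dr": [0,0,0],"hand": 0.6}
    - {"travel": [0,0,0.12],"dr": [0,0,0],"hand": 0.6}
    - {"travel": [0,0,0.07],"dr": [0,0,0],"hand": 0.6}
    - {"travel": [0,0,0.03],"dr": [0,0,0],"hand": 0.6}
    - {"travel": [0,0,0],"dr": [0,0,0],"hand": 0.6}
    - {"travel": [0,0,0],"dr": [0,0,0],"hand": 0.1}
    - {"travel": [0,0,0],"dr": [0,0,0],"hand": 0.1}
    - {"travel": [0,0,0],"dr": [0,0,0],"hand": 0.1}
    - {"travel": [0,0,0],"dr": [0,0,0],"hand": 0.1}
    - {"travel": [0,0,0],"dr": [0,0,0],"hand": 0.1}
    - {"travel": [0,0,0],"dr": [0,0,0],"hand": 0.1}
    - {"travel": [0,0,-0.08],"dr": [0,0,0],"hand": 0.1}
    - {"travel": [0,0,-0.12],"dr": [0,0,0],"hand": 0.1}
    - {"travel": [0,0,-0.15],"dr": [0,0,0.027],"hand": 0.1}
    - {"travel": [0,0,-0.15],"dr": [0,0,0.027],"hand": 0.1}
    - {"travel": [0,0,-0.1],"dr": [0,0,0],"hand": 0.1}
    - {"travel": [0,0,0],"dr": [0,0,0],"hand": 0.1}
    - {"travel": [0,0,0],"dr": [0,0,0],"hand": 0.1}

```text
t: 9.93
eef_pos: [0.57, -0.0839, 0.2022]
tool_rot: [[-0.983, 0.182, 0.002], [0.182, 0.983, 0.0], [-0.002, 0.0, -1.0]]
ft_force: [-0.9, -0.5, -2.1]
width: 0.276
grip_force: 25.0
```

```bash
python3 -c "
from h import *
im=grab('wrist');save(im,'w4.png'); np.savez('w4.npz',**im); P=cloud(im)
offc('wrist',P=P,z0=.061,z1=.0665)
offc('wrist',P=P,z0=.061,z1=.075)
go([(.457,.303,.199,169.5),(.457,.303,.02,None)])"
```

```text
wrist 376 [509.  55.] [31. 30.] long axis 83.0 z [0.063 0.065 0.066]
wrist 115 [489. -78.] [30.  4.] long axis 82.8 z [0.064 0.065 0.066]
wrist 281 [643.  48.] [31. 31.] long axis -7.7 z [0.063 0.065 0.066]
wrist 1377 [509.  55.] [31. 30.] long axis 83.1 z [0.065 0.069 0.07 ]
wrist 154 [489. -78.] [30.  4.] long axis 82.8 z [0.064 0.065 0.069]
wrist 1019 [643.  48.] [31. 31.] long axis 82.3 z [0.064 0.069 0.07 ]
t 9.98 tcp [ 0.5694 -0.0838  0.201 ] psi 169.54 tilt [-0.0003  0.0001] w 0.278 F [-0.6  0.3 -1.7] q7 1.61
-> (0.457, 0.303, 0.199, 169.5) turn 0.0002 shift [0.9052 1.7991 0.0102] rows>= 11 1
-> (0.457, 0.303, 0.02, 169.5) turn -0.0 shift [0.    0.    0.895] rows>= 5 0
```

View pics/w4.png

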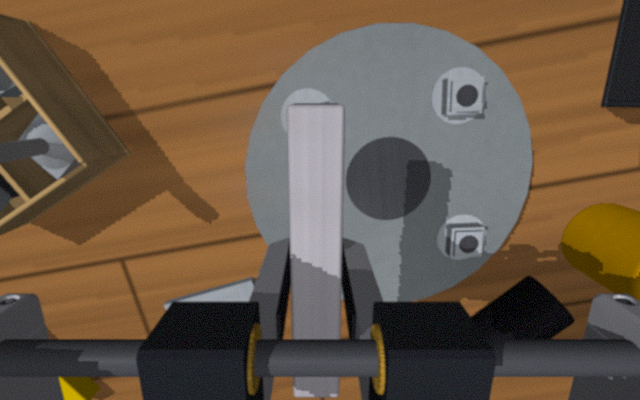

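The second tube is held well and bolts show at (464,95) and (466,242) px with flats near -7°. I'll carry the tube to its tray slot.

move_arm:
  deltas:
    - {"travel": [0.04,0.08,0],"dr": [0,0,0],"hand": 0.1}
    - {"travel": [0.0755,0.15,0],"dr": [0,0,0],"hand": 0.1}
    - {"travel": [0.0755,0.15,0],"dr": [0,0,0],"hand": 0.1}
    - {"travel": [0.0755,0.15,0],"dr": [0,0,0],"hand": 0.1}
    - {"travel": [0.0755,0.15,0],"dr": [0,0,0],"hand": 0.1}
    - {"travel": [0.0755,0.15,0],"dr": [0,0,0],"hand": 0.1}
    - {"travel": [0.0755,0.15,0],"dr": [0,0,0],"hand": 0.1}
    - {"travel": [0.0755,0.15,0],"dr": [0,0,0],"hand": 0.1}
    - {"travel": [0.0755,0.15,0],"dr": [0,0,0],"hand": 0.1}
    - {"travel": [0.0755,0.15,0],"dr": [0,0,0],"hand": 0.1}
    - {"travel": [0.0755,0.15,0],"dr": [0,0,0],"hand": 0.1}
    - {"travel": [0.0755,0.15,0],"dr": [0,0,0],"hand": 0.1}
    - {"travel": [0.035,0.069,0],"dr": [0,0,0],"hand": 0.1}
    - {"travel": [0,0,0],"dr": [0,0,0],"hand": 0.1}
    - {"travel": [0,0,0],"dr": [0,0,0],"hand": 0.1}
    - {"travel": [0,0,0],"dr": [0,0,0],"hand": 0.1}

```text
t: 11.32
eef_pos: [0.4572, 0.3016, 0.2005]
tool_rot: [[-0.983, 0.183, -0.001], [0.183, 0.983, -0.001], [0.001, -0.002, -1.0]]
ft_force: [0.8, -0.9, -0.9]
width: 0.272
grip_force: 25.0
```

```bash
python3 -c "
from h import *
P=cloud(grab('wrist')); offc('wrist',P=P,z0=.022,z1=.034,cen=(.466,.352),r=.1,mn=200)
go([(.457,.303,.02,169.5)])"
```

```text
wrist 4366 [475. 402.] [ 27. 160.] long axis -10.5 z [0.03  0.032 0.033]
t 11.37 tcp [0.4575 0.3014 0.2008] psi 169.42 tilt [-0.0007 -0.0011] w 0.271 F [ 0.5 -0.4 -2. ] q7 0.8
-> (0.457, 0.303, 0.02, 169.5) turn -0.0004 shift [0.0037 0.0073 0.904 ] rows>= 5 1
```

move_arm:
  deltas:
    - {"travel": [0,0,0.12],"dr": [0,0,0],"hand": 0.1}
    - {"travel": [0,0,0.16],"dr": [0,0,0],"hand": 0.1}
    - {"travel": [0,0,0.16],"dr": [0,0,0],"hand": 0.1}
    - {"travel": [0,0,0.16],"dr": [0,0,0],"hand": 0.1}
    - {"travel": [0,0,0.13],"dr": [0,0,0],"hand": 0.1}
    - {"travel": [0,0,0.1],"dr": [0,0,0],"hand": 0.1}
    - {"travel": [0,0,0.05],"dr": [0,0,0],"hand": 0.1}
    - {"travel": [0,0,0.022],"dr": [0,0,0],"hand": 0.1}
    - {"travel": [0,0,0],"dr": [0,0,0],"hand": 0.1}
    - {"travel": [0,0,0],"dr": [0,0,0],"hand": 0.1}
    - {"travel": [0,0,0],"dr": [0,0,0],"hand": 0.5}
    - {"travel": [0,0,0],"dr": [0,0,0],"hand": 0.5}
    - {"travel": [0,0,0],"dr": [0,0,0],"hand": 0.5}
    - {"travel": [0,0,-0.08],"dr": [0,0,0],"hand": 0.5}
    - {"travel": [0,0,-0.16],"dr": [0,0,0],"hand": 0.5}
    - {"travel": [0,0,-0.18],"dr": [0,0,0],"hand": 0.5}
    - {"travel": [0,0,-0.18],"dr": [0,0,0],"hand": 0.5}
    - {"travel": [0,0,-0.18],"dr": [0,0,0],"hand": 0.5}
    - {"travel": [0,0,-0.2],"dr": [0,0,0],"hand": 0.5}
    - {"travel": [0,0,-0.2],"dr": [0,0,0],"hand": 0.5}

```text
t: 13.03
eef_pos: [0.4568, 0.3025, 0.2595]
tool_rot: [[-0.983, 0.182, 0.0], [0.182, 0.983, 0.0], [-0.0, 0.0, -1.0]]
ft_force: [0.9, 0.3, -0.0]
width: 0.501
grip_force: 0.0
```

```bash
python3 -c "
from h import *
im=grab('top'); save(im,'t1.png'); P=cloud(im); offc(P=P,z0=.022,z1=.045,cen=(.466,.352),r=.1,mn=20)
offc(P=P,z0=.058,z1=.08,mn=5)
offc(P=P,z0=.138,z1=.17,cen=(.482,-.325),r=.12)
go([(.52,0,.27,124),(.482,-.325,.27,33),(.482,-.325,.17,33)])"
```

```text
top 31 [502. 281.] [ 5. 57.] long axis -10.7 z [0.024 0.031 0.034]
top 75 [643.  45.] [30. 32.] long axis -6.4 z [0.061 0.067 0.071]
top 76 [636. -89.] [31. 34.] long axis -4.7 z [0.061 0.067 0.071]
top 75 [508.  53.] [30. 32.] long axis -6.0 z [0.062 0.067 0.073]
top 77 [502. -81.] [29. 34.] long axis -6.0 z [0.06  0.067 0.072]
top 169 [ 482. -323.] [90. 20.] long axis 35.1 z [0.148 0.153 0.158]
t 13.08 tcp [0.4592 0.304  0.2673] psi 169.49 tilt [0.0076 0.0062] w 0.499 F [1.3 1.5 8.7] q7 0.79
-> (0.52, 0, 0.27, 124) turn 0.2527 shift [-1.4302 -0.5981 -0.0133] rows>= 8 7
-> (0.482, -0.325, 0.27, 33) turn 0.5056 shift [-1.0444  1.2594 -0.    ] rows>= 9 13
-> (0.482, -0.325, 0.17, 33) turn 0.0 shift [0.  0.  0.5] rows>= 3 0
```

Both offcuts lie flat in the tray (tops at .03). All four bolts are free: (.643,.047), (.508,.054), (.502,-.080) and (.636,-.088). Next I rotate in place for the wrench bar.

move_arm:
  deltas:
    - {"travel": [0,0,0],"dr": [0,0,0.0379],"hand": 0.5}
    - {"travel": [0,0,0],"dr": [0,0,0.0379],"hand": 0.5}
    - {"travel": [0,0,0],"dr": [0,0,0.0379],"hand": 0.5}
    - {"travel": [0,0,0],"dr": [0,0,0.0379],"hand": 0.5}
    - {"travel": [0,0,0],"dr": [0,0,0.0379],"hand": 0.5}
    - {"travel": [0,0,0],"dr": [0,0,0.0379],"hand": 0.5}
    - {"travel": [0,0,0],"dr": [0,0,0.0379],"hand": 0.5}
    - {"travel": [0,0,0],"dr": [0,0,0.0379],"hand": 0.5}
    - {"travel": [0,0,0],"dr": [0,0,0.0379],"hand": 0.5}
    - {"travel": [0,0,0],"dr": [0,0,0.0379],"hand": 0.5}
    - {"travel": [0,0,0],"dr": [0,0,0.0379],"hand": 0.5}
    - {"travel": [0,0,0],"dr": [0,0,0.0379],"hand": 0.5}
    - {"travel": [0,0,0],"dr": [0,0,0.0379],"hand": 0.5}
    - {"travel": [0,0,0],"dr": [0,0,0.0379],"hand": 0.5}
    - {"travel": [0,0,0],"dr": [0,0,0.0379],"hand": 0.5}
    - {"travel": [0,0,0],"dr": [0,0,0.0379],"hand": 0.5}
    - {"travel": [0,0,0],"dr": [0,0,0.0379],"hand": 0.5}
    - {"travel": [0,0,0],"dr": [0,0,0.0379],"hand": 0.5}
    - {"travel": [0,0,0],"dr": [0,0,0.0379],"hand": 0.5}
    - {"travel": [0,0,0],"dr": [0,0,0],"hand": 0.5}

```text
t: 14.75
eef_pos: [0.4571, 0.3029, 0.2574]
tool_rot: [[0.771, 0.636, 0.0], [0.636, -0.771, 0.0], [0.0, -0.0, -1.0]]
ft_force: [0.4, 0.4, 0.0]
width: 0.501
grip_force: 0.0
```

```bash
python3 -c "
from h import *
go([(.482,-.324,.265,34),(.482,-.324,.132,34)])"
```

```text
t 14.75 tcp [0.4571 0.3029 0.2574] psi 39.53 tilt [0.0003 0.0004] w 0.501 F [0.4 0.4 0. ] q7 -1.39
-> (0.482, -0.324, 0.265, 34) turn 0.0307 shift [-1.6495  2.6681 -0.0381] rows>= 16 1
-> (0.482, -0.324, 0.132, 34) turn 0.0 shift [0.    0.    0.665] rows>= 4 0
```

move_arm:
  deltas:
    - {"travel": [0,0,-0.04],"dr": [0,0,0.0307],"hand": 0.5}
    - {"travel": [-0.05,0.08,0],"dr": [0,0,0],"hand": 0.5}
    - {"travel": [-0.1,0.162,0],"dr": [0,0,0],"hand": 0.5}
    - {"travel": [-0.1,0.162,0],"dr": [0,0,0],"hand": 0.5}
    - {"travel": [-0.1,0.162,0],"dr": [0,0,0],"hand": 0.5}
    - {"travel": [-0.1,0.162,0],"dr": [0,0,0],"hand": 0.5}
    - {"travel": [-0.1,0.162,0],"dr": [0,0,0],"hand": 0.5}
    - {"travel": [-0.1,0.162,0],"dr": [0,0,0],"hand": 0.5}
    - {"travel": [-0.1,0.162,0],"dr": [0,0,0],"hand": 0.5}
    - {"travel": [-0.1,0.162,0],"dr": [0,0,0],"hand": 0.5}
    - {"travel": [-0.1,0.162,0],"dr": [0,0,0],"hand": 0.5}
    - {"travel": [-0.1,0.162,0],"dr": [0,0,0],"hand": 0.5}
    - {"travel": [-0.1,0.162,0],"dr": [0,0,0],"hand": 0.5}
    - {"travel": [-0.1,0.162,0],"dr": [0,0,0],"hand": 0.5}
    - {"travel": [-0.1,0.162,0],"dr": [0,0,0],"hand": 0.5}
    - {"travel": [-0.1,0.162,0],"dr": [0,0,0],"hand": 0.5}
    - {"travel": [-0.1,0.162,0],"dr": [0,0,0],"hand": 0.5}
    - {"travel": [-0.1,0.16,0],"dr": [0,0,0],"hand": 0.5}
    - {"travel": [0,0,0],"dr": [0,0,0],"hand": 0.5}
    - {"travel": [0,0,0],"dr": [0,0,0],"hand": 0.5}

```text
t: 16.42
eef_pos: [0.4846, -0.3269, 0.2649]
tool_rot: [[0.826, 0.564, -0.001], [0.564, -0.826, -0.001], [-0.001, 0.0, -1.0]]
ft_force: [0.7, -0.0, 0.9]
width: 0.498
grip_force: 0.0
```

```bash
python3 -c "
from h import *
P=cloud(grab('wrist'))
offc('wrist',P=P,z0=.148,z1=.16,cen=(.482,-.324),r=.1,mn=100)
offc('top',z0=.022,z1=.045,cen=(.466,.352),r=.1,mn=20)
go([(.482,-.324,.132,34)])"
```

```text
wrist 2149 [ 484. -323.] [89. 18.] long axis 33.7 z [0.153 0.154 0.156]
top 357 [475. 402.] [ 30. 162.] long axis -11.4 z [0.025 0.031 0.035]
top 350 [458. 301.] [ 28. 161.] long axis -11.3 z [0.026 0.031 0.036]
t 16.52 tcp [ 0.4859 -0.324   0.265 ] psi 34.51 tilt [-0.      0.0004] w 0.5 F [ 0.5  1.3 -0.9] q7 -0.14
-> (0.482, -0.324, 0.132, 34) turn 0.0029 shift [-0.0165 -0.0108  0.665 ] rows>= 4 1
```

move_arm:
  deltas:
    - {"travel": [-0.01,-0.008,0.08],"dr": [0,0,0.003],"hand": 0.5}
    - {"travel": [0,0,0.13],"dr": [0,0,0],"hand": 0.5}
    - {"travel": [0,0,0.13],"dr": [0,0,0],"hand": 0.5}
    - {"travel": [0,0,0.13],"dr": [0,0,0],"hand": 0.5}
    - {"travel": [0,0,0.1],"dr": [0,0,0],"hand": 0.5}
    - {"travel": [0,0,0.06],"dr": [0,0,0],"hand": 0.5}
    - {"travel": [0,0,0.035],"dr": [0,0,0],"hand": 0.5}
    - {"travel": [0,0,0],"dr": [0,0,0],"hand": 0.5}
    - {"travel": [0,0,0],"dr": [0,0,0],"hand": 0.5}
    - {"travel": [0,0,0],"dr": [0,0,0],"hand": 0.05}
    - {"travel": [0,0,0],"dr": [0,0,0],"hand": 0.05}
    - {"travel": [0,0,0],"dr": [0,0,0],"hand": 0.05}
    - {"travel": [0,0,0],"dr": [0,0,0],"hand": 0.05}
    - {"travel": [0,0,0],"dr": [0,0,0],"hand": 0.05}
    - {"travel": [0,0,0],"dr": [0,0,0],"hand": 0.05}
    - {"travel": [0,0,0],"dr": [0,0,0],"hand": 0.05}
    - {"travel": [0,0,0],"dr": [0,0,0],"hand": 0.05}
  newtons: 60

```text
t: 17.93
eef_pos: [0.4837, -0.324, 0.1324]
tool_rot: [[0.831, 0.557, 0.0], [0.557, -0.831, 0.0], [0.0, 0.0, -1.0]]
ft_force: [-0.3, 1.6, 5.7]
width: 0.188
grip_force: 60.0
```

```bash
python3 -c "
from h import *
go([(.483,-.324,.272,34),(.502,-.080,.272,83),(.502,-.08,.18,83)])"
```

```text
t 17.93 tcp [ 0.4837 -0.324   0.1324] psi 33.83 tilt [0.0003 0.0001] w 0.188 F [-0.3  1.6  5.7] q7 -0.05
-> (0.483, -0.324, 0.272, 34) turn -0.001 shift [-0.0031 -0.0021 -0.6981] rows>= 4 1
-> (0.502, -0.08, 0.272, 83) turn -0.2722 shift [ 1.2225 -0.0544 -0.    ] rows>= 7 7
-> (0.502, -0.08, 0.18, 83) turn 0.0 shift [0.   0.   0.46] rows>= 3 0
```

move_arm:
  deltas:
    - {"travel": [0,0,-0.06],"dr": [0,0,0],"hand": 0.05}
    - {"travel": [0,0,-0.12],"dr": [0,0,0],"hand": 0.05}
    - {"travel": [0,0,-0.15],"dr": [0,0,0],"hand": 0.05}
    - {"travel": [0,0,-0.15],"dr": [0,0,0],"hand": 0.05}
    - {"travel": [0,0,-0.13],"dr": [0,0,0],"hand": 0.05}
    - {"travel": [0,0,-0.09],"dr": [0,0,0],"hand": 0.05}
    - {"travel": [0,0,0],"dr": [0,0,-0.034],"hand": 0.05}
    - {"travel": [0,0,0],"dr": [0,0,-0.034],"hand": 0.05}
    - {"travel": [0,0,0],"dr": [0,0,-0.034],"hand": 0.05}
    - {"travel": [0,0,0],"dr": [0,0,-0.034],"hand": 0.05}
    - {"travel": [0,0,0],"dr": [0,0,-0.034],"hand": 0.05}
    - {"travel": [0,0,0],"dr": [0,0,-0.034],"hand": 0.05}
    - {"travel": [0,0,0],"dr": [0,0,-0.034],"hand": 0.05}
    - {"travel": [0,0,0],"dr": [0,0,-0.034],"hand": 0.05}
    - {"travel": [0,0,0],"dr": [0,0,0],"hand": 0.05}
    - {"travel": [0,0,0],"dr": [0,0,0],"hand": 0.05}

```text
t: 19.27
eef_pos: [0.4832, -0.3242, 0.2724]
tool_rot: [[0.129, 0.992, -0.0], [0.992, -0.129, 0.0], [-0.0, -0.0, -1.0]]
ft_force: [-0.8, -0.4, -6.4]
width: 0.185
grip_force: 60.0
```

```bash
python3 -c "
from h import *
im=grab('side');save(im,'s1.png')
go([(.502,-.080,.272,83),(.502,-.08,.18,83)])"
```

```text
t 19.32 tcp [ 0.4833 -0.3242  0.2723] psi 82.53 tilt [-0.0002 -0.0001] w 0.189 F [ 0.5  0.7 -5.3] q7 0.62
-> (0.502, -0.08, 0.272, 83) turn -0.0026 shift [ 1.2232 -0.0561  0.0014] rows>= 7 1
-> (0.502, -0.08, 0.18, 83) turn 0.0 shift [0.   0.   0.46] rows>= 3 0
```

View pics/s1.png

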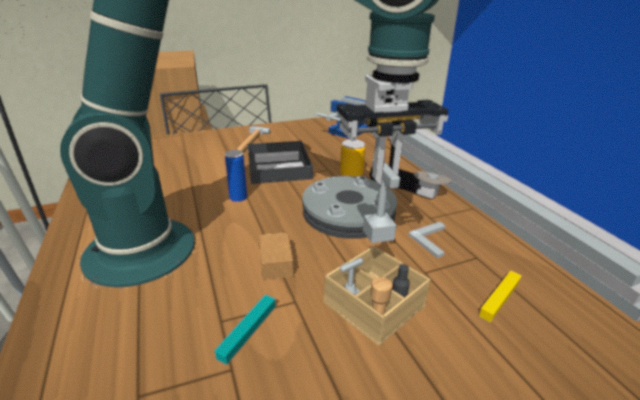

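The side view shows the wrench hanging upright, clear of the caddy, with the other tools in place. Next I go over bolt 3.

move_arm:
  deltas:
    - {"travel": [0.1,-0.005,0],"dr": [0,0,-0.002],"hand": 0.05}
    - {"travel": [0.16,-0.007,0],"dr": [0,0,0],"hand": 0.05}
    - {"travel": [0.16,-0.007,0],"dr": [0,0,0],"hand": 0.05}
    - {"travel": [0.16,-0.007,0],"dr": [0,0,0],"hand": 0.05}
    - {"travel": [0.16,-0.007,0],"dr": [0,0,0],"hand": 0.05}
    - {"travel": [0.16,-0.007,0],"dr": [0,0,0],"hand": 0.05}
    - {"travel": [0.16,-0.007,0],"dr": [0,0,0],"hand": 0.05}
    - {"travel": [0.11,-0.005,0],"dr": [0,0,0],"hand": 0.05}
    - {"travel": [0.053,-0.004,0],"dr": [0,0,0],"hand": 0.05}
    - {"travel": [0,0,0],"dr": [0,0,0],"hand": 0.05}
    - {"travel": [0,0,0],"dr": [0,0,0],"hand": 0.05}
    - {"travel": [0,0,0.1],"dr": [0,0,0],"hand": 0.05}
    - {"travel": [0,0,0.12],"dr": [0,0,0],"hand": 0.05}
    - {"travel": [0,0,0.07],"dr": [0,0,0],"hand": 0.05}
    - {"travel": [0,0,0],"dr": [0,0,0],"hand": 0.05}
    - {"travel": [0,0,0],"dr": [0,0,0],"hand": 0.05}

```text
t: 20.65
eef_pos: [0.5016, -0.0812, 0.2142]
tool_rot: [[0.122, 0.993, -0.001], [0.993, -0.122, -0.001], [-0.001, -0.001, -1.0]]
ft_force: [0.6, -0.3, -5.4]
width: 0.187
grip_force: 60.0
```

```bash
python3 -c "
from h import *
im=grab('wrist');save(im,'w5.png')
P=cloud(im); offc('wrist',P=P,z0=.06,z1=.09,mn=100)
go([(.502,-.080,.18,83)])"
```

```text
wrist 1558 [643.  48.] [30. 31.] long axis -8.0 z [0.064 0.069 0.07 ]
wrist 1439 [509.  55.] [30. 30.] long axis 83.2 z [0.064 0.069 0.07 ]
wrist 1099 [636. -86.] [30. 31.] long axis -4.7 z [0.064 0.069 0.07 ]
t 20.7 tcp [ 0.5021 -0.081   0.2149] psi 83.01 tilt [ 0.0005 -0.0006] w 0.188 F [ 0.8 -0.  -5.6] q7 0.12
-> (0.502, -0.08, 0.18, 83) turn 0.0001 shift [ 0.005  -0.0011  0.1745] rows>= 1 1
```

View pics/w5.png

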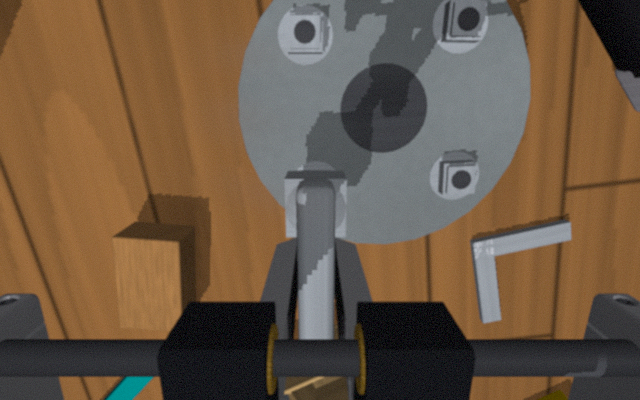

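The socket sits centred above bolt 3, around (316,205) px, with its flats parallel to the neighbouring heads. I'll lower it onto the bolt.

move_arm:
  deltas:
    - {"travel": [0.003,0,0.05],"dr": [0,0,0],"hand": 0.05}
    - {"travel": [0,0,0.04],"dr": [0,0,0],"hand": 0.05}
    - {"travel": [0,0,0.03],"dr": [0,0,0],"hand": 0.05}
    - {"travel": [0,0,0.02],"dr": [0,0,0],"hand": 0.05}
    - {"travel": [0,0,0.01],"dr": [0,0,0],"hand": 0.05}
    - {"travel": [0,0,0],"dr": [0,0,0],"hand": 0.05}
    - {"travel": [0,0,0],"dr": [0,0,0],"hand": 0.05}

```text
t: 21.28
eef_pos: [0.502, -0.0793, 0.1842]
tool_rot: [[0.119, 0.993, 0.0], [0.993, -0.119, -0.0], [-0.0, 0.0, -1.0]]
ft_force: [-0.2, 0.7, -6.2]
width: 0.187
grip_force: 60.0
```

move_arm:
  deltas:
    - {"travel": [0,0,0.012],"dr": [0,0,0.01],"hand": 0.05}
    - {"travel": [0,0,0],"dr": [0,0,0.0175],"hand": 0.05}
    - {"travel": [0,0,0],"dr": [0,0,0.0175],"hand": 0.05}
    - {"travel": [0,0,0],"dr": [0,0,0.0175],"hand": 0.05}
    - {"travel": [0,0,0],"dr": [0,0,0.0175],"hand": 0.05}
    - {"travel": [0,0,0],"dr": [0,0,0.0175],"hand": 0.05}
    - {"travel": [0,0,0],"dr": [0,0,0.0175],"hand": 0.05}
    - {"travel": [0,0,0],"dr": [0,0,0.0175],"hand": 0.05}
    - {"travel": [0,0,0],"dr": [0,0,0.0175],"hand": 0.05}
    - {"travel": [0,0,0],"dr": [0,0,0.0175],"hand": 0.05}
    - {"travel": [0,0,0],"dr": [0,0,0.0175],"hand": 0.05}
    - {"travel": [0,0,0],"dr": [0,0,0.0175],"hand": 0.05}
    - {"travel": [0,0,0],"dr": [0,0,0.0175],"hand": 0.05}
    - {"travel": [0,0,0],"dr": [0,0,0.0175],"hand": 0.05}
    - {"travel": [0,0,0],"dr": [0,0,0.0175],"hand": 0.05}
    - {"travel": [0,0,0],"dr": [0,0,0.012],"hand": 0.05}
    - {"travel": [0,0,0],"dr": [0,0,0],"hand": 0.05}
    - {"travel": [0,0,0],"dr": [0,0,0],"hand": 0.05}

```text
t: 22.78
eef_pos: [0.5021, -0.0792, 0.182]
tool_rot: [[0.817, 0.576, 0.0], [0.576, -0.817, 0.0], [0.0, 0.0, -1.0]]
ft_force: [-0.2, 0.6, -3.9]
width: 0.182
grip_force: 60.0
```

```bash
python3 -c "
from h import *
print(ctrl.state()['moment'])
go([(.502,-.080,.182,45),(.502,-.080,.232,45),(.6427,.047,.232,83),(.6427,.047,.182,83)])"
```

```text
[0.02804894 0.22558216 0.02768826]
t 22.78 tcp [ 0.5021 -0.0792  0.182 ] psi 35.17 tilt [0.0005 0.    ] w 0.182 F [-0.2  0.6 -3.9] q7 -0.63
-> (0.502, -0.08, 0.182, 45) turn -0.0546 shift [-0.0031  0.0025 -0.0001] rows>= 1 2
-> (0.502, -0.08, 0.232, 45) turn 0.0 shift [ 0.    0.   -0.25] rows>= 2 0
-> (0.6427, 0.047, 0.232, 83) turn -0.2111 shift [ 0.716   0.6209 -0.    ] rows>= 5 6
-> (0.6427, 0.047, 0.182, 83) turn 0.0 shift [0.   0.   0.25] rows>= 2 0
```

move_arm:
  deltas:
    - {"travel": [0,0,0],"dr": [0,0,-0.0182],"hand": 0.05}
    - {"travel": [0,0,0],"dr": [0,0,-0.0182],"hand": 0.05}
    - {"travel": [0,0,0],"dr": [0,0,-0.0182],"hand": 0.05}
    - {"travel": [0,0,-0.05],"dr": [0,0,0],"hand": 0.05}
    - {"travel": [0,0,-0.1],"dr": [0,0,0],"hand": 0.05}
    - {"travel": [0,0,-0.1],"dr": [0,0,0],"hand": 0.05}
    - {"travel": [0,0,0],"dr": [0,0,-0.0352],"hand": 0.05}
    - {"travel": [0,0,0],"dr": [0,0,-0.0352],"hand": 0.05}
    - {"travel": [0,0,0],"dr": [0,0,-0.0352],"hand": 0.05}
    - {"travel": [0,0,0],"dr": [0,0,-0.0352],"hand": 0.05}
    - {"travel": [0,0,0],"dr": [0,0,-0.0352],"hand": 0.05}
    - {"travel": [0,0,0],"dr": [0,0,-0.0352],"hand": 0.05}
    - {"travel": [0.1,0.087,0],"dr": [0,0,0],"hand": 0.05}
    - {"travel": [0.14,0.121,0],"dr": [0,0,0],"hand": 0.05}
    - {"travel": [0.14,0.121,0],"dr": [0,0,0],"hand": 0.05}
    - {"travel": [0.14,0.121,0],"dr": [0,0,0],"hand": 0.05}
    - {"travel": [0.1,0.087,0],"dr": [0,0,0],"hand": 0.05}
    - {"travel": [0.096,0.084,0],"dr": [0,0,0],"hand": 0.05}
    - {"travel": [0,0,0],"dr": [0,0,0],"hand": 0.05}
    - {"travel": [0,0,0],"dr": [0,0,0],"hand": 0.05}

```text
t: 24.45
eef_pos: [0.6433, 0.0484, 0.2317]
tool_rot: [[0.123, 0.992, -0.0], [0.992, -0.123, -0.001], [-0.001, -0.0, -1.0]]
ft_force: [-1.1, -1.1, -5.7]
width: 0.188
grip_force: 60.0
```

```bash
python3 -c "
from h import *
offc('top',z0=.058,z1=.08,mn=5)
offc('side',z0=.058,z1=.08,mn=5)
go([(.6427,.047,.182,83)])"
```

```text
top 74 [638. -89.] [30. 35.] long axis -3.6 z [0.062 0.067 0.073]
top 29 [509.  43.] [11. 37.] long axis -6.4 z [0.059 0.066 0.07 ]
top 75 [501. -81.] [29. 31.] long axis -37.2 z [0.062 0.066 0.072]
side 67 [641.  46.] [37. 30.] long axis 81.5 z [0.059 0.065 0.067]
side 68 [508.  52.] [32. 30.] long axis 88.9 z [0.06  0.065 0.067]
side 88 [635. -89.] [31. 30.] long axis 86.4 z [0.06  0.065 0.067]
side 93 [501. -82.] [31. 31.] long axis 53.5 z [0.061 0.065 0.067]
t 24.55 tcp [0.6425 0.0467 0.2321] psi 82.85 tilt [ 0.     -0.0006] w 0.188 F [ 0.1 -0.5 -6.3] q7 -0.04
-> (0.6427, 0.047, 0.182, 83) turn -0.0009 shift [0.0014 0.0008 0.2507] rows>= 2 1
```

Bolt 3 is now at -37°, about 0.6 rad. Next is bolt 1.

move_arm:
  deltas:
    - {"travel": [0,0,0.07],"dr": [0,0,0],"hand": 0.05}
    - {"travel": [0,0,0.07],"dr": [0,0,0],"hand": 0.05}
    - {"travel": [0,0,0.05],"dr": [0,0,0],"hand": 0.05}
    - {"travel": [0,0,0.04],"dr": [0,0,0],"hand": 0.05}
    - {"travel": [0,0,0.02],"dr": [0,0,0],"hand": 0.05}
    - {"travel": [0,0,0],"dr": [0,0,0.01],"hand": 0.05}
    - {"travel": [0,0,0],"dr": [0,0,0.021],"hand": 0.05}
    - {"travel": [0,0,0],"dr": [0,0,0.021],"hand": 0.05}
    - {"travel": [0,0,0],"dr": [0,0,0.021],"hand": 0.05}
    - {"travel": [0,0,0],"dr": [0,0,0.021],"hand": 0.05}
    - {"travel": [0,0,0],"dr": [0,0,0.021],"hand": 0.05}
    - {"travel": [0,0,0],"dr": [0,0,0.021],"hand": 0.05}
    - {"travel": [0,0,0],"dr": [0,0,0.021],"hand": 0.05}
    - {"travel": [0,0,0],"dr": [0,0,0.021],"hand": 0.05}
    - {"travel": [0,0,0],"dr": [0,0,0.021],"hand": 0.05}
    - {"travel": [0,0,0],"dr": [0,0,0.021],"hand": 0.05}
    - {"travel": [0,0,0],"dr": [0,0,0.021],"hand": 0.05}
    - {"travel": [0,0,0],"dr": [0,0,0.021],"hand": 0.05}
    - {"travel": [0,0,0],"dr": [0,0,0.01],"hand": 0.05}
    - {"travel": [0,0,0],"dr": [0,0,0],"hand": 0.05}

```text
t: 26.22
eef_pos: [0.643, 0.0477, 0.1822]
tool_rot: [[0.83, 0.557, 0.001], [0.557, -0.83, 0.0], [0.001, 0.0, -1.0]]
ft_force: [0.4, 0.1, -5.7]
width: 0.187
grip_force: 60.0
```

```bash
python3 -c "
from h import *
go([(.6427,.047,.182,45),(.6427,.047,.232,45),(.509,.0545,.232,83),(.509,.0545,.182,83)])"
```

```text
t 26.22 tcp [0.643  0.0477 0.1822] psi 33.88 tilt [0.0007 0.0002] w 0.187 F [ 0.4  0.1 -5.7] q7 -0.78
-> (0.6427, 0.047, 0.182, 45) turn -0.0618 shift [-0.0037  0.0015  0.0009] rows>= 1 2
-> (0.6427, 0.047, 0.232, 45) turn 0.0 shift [ 0.    0.   -0.25] rows>= 2 0
-> (0.509, 0.0545, 0.232, 83) turn -0.2111 shift [-0.0442 -0.6681 -0.    ] rows>= 4 6
-> (0.509, 0.0545, 0.182, 83) turn 0.0 shift [0.   0.   0.25] rows>= 2 0
```

move_arm:
  deltas:
    - {"travel": [0,0,0],"dr": [0,0,-0.0206],"hand": 0.05}
    - {"travel": [0,0,0],"dr": [0,0,-0.0206],"hand": 0.05}
    - {"travel": [0,0,0],"dr": [0,0,-0.0206],"hand": 0.05}
    - {"travel": [0,0,-0.05],"dr": [0,0,0],"hand": 0.05}
    - {"travel": [0,0,-0.1],"dr": [0,0,0],"hand": 0.05}
    - {"travel": [0,0,-0.1],"dr": [0,0,0],"hand": 0.05}
    - {"travel": [0,0,0],"dr": [0,0,-0.0352],"hand": 0.05}
    - {"travel": [0,0,0],"dr": [0,0,-0.0352],"hand": 0.05}
    - {"travel": [0,0,0],"dr": [0,0,-0.0352],"hand": 0.05}
    - {"travel": [0,0,0],"dr": [0,0,-0.0352],"hand": 0.05}
    - {"travel": [0,0,0],"dr": [0,0,-0.0352],"hand": 0.05}
    - {"travel": [0,0,0],"dr": [0,0,-0.0352],"hand": 0.05}
    - {"travel": [-0.005,-0.08,0],"dr": [0,0,0],"hand": 0.05}
    - {"travel": [-0.01,-0.13,0],"dr": [0,0,0],"hand": 0.05}
    - {"travel": [-0.01,-0.15,0],"dr": [0,0,0],"hand": 0.05}
    - {"travel": [-0.01,-0.15,0],"dr": [0,0,0],"hand": 0.05}
    - {"travel": [-0.005,-0.1,0],"dr": [0,0,0],"hand": 0.05}
    - {"travel": [-0.005,-0.06,0],"dr": [0,0,0],"hand": 0.05}
    - {"travel": [0,0,0],"dr": [0,0,0],"hand": 0.05}
    - {"travel": [0,0,0],"dr": [0,0,0],"hand": 0.05}

```text
t: 27.88
eef_pos: [0.5089, 0.0546, 0.2328]
tool_rot: [[0.121, 0.993, 0.002], [0.993, -0.121, 0.001], [0.001, 0.001, -1.0]]
ft_force: [0.6, -0.1, -6.0]
width: 0.188
grip_force: 60.0
```

```bash
python3 -c "
from h import *
offc('side',z0=.058,z1=.08,mn=5)
offc('wrist',z0=.058,z1=.08,mn=5)
go([(.509,.0545,.182,83)])"
```

```text
side 63 [642.  44.] [29. 33.] long axis -31.0 z [0.06  0.064 0.067]
side 70 [507.  52.] [33. 30.] long axis 85.7 z [0.06  0.064 0.067]
side 90 [636. -88.] [32. 33.] long axis -6.5 z [0.059 0.065 0.067]
side 94 [501. -81.] [34. 29.] long axis 49.4 z [0.06  0.065 0.067]
wrist 984 [643.  48.] [30. 31.] long axis -42.2 z [0.064 0.069 0.07 ]
wrist 12 [502.  71.] [ 0. 11.] long axis -8.5 z [0.061 0.062 0.063]
wrist 17 [517.  69.] [ 0. 16.] long axis -7.1 z [0.061 0.062 0.063]
wrist 700 [636. -86.] [31. 31.] long axis 84.6 z [0.062 0.068 0.07 ]
wrist 17 [514. -80.] [17.  1.] long axis 86.0 z [0.065 0.068 0.069]
t 27.98 tcp [0.5094 0.0545 0.2323] psi 83.05 tilt [0.001  0.0001] w 0.187 F [ 0.9 -0.8 -6.1] q7 -0.16
-> (0.509, 0.0545, 0.182, 83) turn 0.0003 shift [-0.0003 -0.0022  0.2515] rows>= 2 1
```

Bolt 1 is at -42°, about 0.68 rad. Next is bolt 2.

move_arm:
  deltas:
    - {"travel": [0,0,0.07],"dr": [0,0,0],"hand": 0.05}
    - {"travel": [0,0,0.07],"dr": [0,0,0],"hand": 0.05}
    - {"travel": [0,0,0.05],"dr": [0,0,0],"hand": 0.05}
    - {"travel": [0,0,0.04],"dr": [0,0,0],"hand": 0.05}
    - {"travel": [0,0,0.02],"dr": [0,0,0],"hand": 0.05}
    - {"travel": [0,0,0],"dr": [0,0,0.01],"hand": 0.05}
    - {"travel": [0,0,0],"dr": [0,0,0.021],"hand": 0.05}
    - {"travel": [0,0,0],"dr": [0,0,0.021],"hand": 0.05}
    - {"travel": [0,0,0],"dr": [0,0,0.021],"hand": 0.05}
    - {"travel": [0,0,0],"dr": [0,0,0.021],"hand": 0.05}
    - {"travel": [0,0,0],"dr": [0,0,0.021],"hand": 0.05}
    - {"travel": [0,0,0],"dr": [0,0,0.021],"hand": 0.05}
    - {"travel": [0,0,0],"dr": [0,0,0.021],"hand": 0.05}
    - {"travel": [0,0,0],"dr": [0,0,0.021],"hand": 0.05}
    - {"travel": [0,0,0],"dr": [0,0,0.021],"hand": 0.05}
    - {"travel": [0,0,0],"dr": [0,0,0.021],"hand": 0.05}
    - {"travel": [0,0,0],"dr": [0,0,0.021],"hand": 0.05}
    - {"travel": [0,0,0],"dr": [0,0,0.021],"hand": 0.05}
    - {"travel": [0,0,0],"dr": [0,0,0.01],"hand": 0.05}
    - {"travel": [0,0,0],"dr": [0,0,0],"hand": 0.05}

```text
t: 29.65
eef_pos: [0.509, 0.0549, 0.1819]
tool_rot: [[0.828, 0.56, 0.0], [0.56, -0.828, -0.0], [0.0, 0.0, -1.0]]
ft_force: [0.6, 0.3, -6.3]
width: 0.188
grip_force: 60.0
```

```bash
python3 -c "
from h import *
go([(.509,.0545,.182,45),(.509,.0545,.232,45),(.6355,-.0868,.232,83),(.6355,-.0868,.182,83)])"
```

```text
t 29.65 tcp [0.509  0.0549 0.1819] psi 34.06 tilt [ 0.0004 -0.    ] w 0.188 F [ 0.6  0.3 -6.3] q7 -0.91
-> (0.509, 0.0545, 0.182, 45) turn -0.0608 shift [-0.0014  0.0012 -0.0003] rows>= 1 2
-> (0.509, 0.0545, 0.232, 45) turn 0.0 shift [ 0.    0.   -0.25] rows>= 2 0
-> (0.6355, -0.0868, 0.232, 83) turn -0.2111 shift [-0.6242  0.7139 -0.    ] rows>= 5 6
-> (0.6355, -0.0868, 0.182, 83) turn 0.0 shift [0.   0.   0.25] rows>= 2 0
```

move_arm:
  deltas:
    - {"travel": [0,0,0],"dr": [0,0,-0.0206],"hand": 0.05}
    - {"travel": [0,0,0],"dr": [0,0,-0.0206],"hand": 0.05}
    - {"travel": [0,0,0],"dr": [0,0,-0.0206],"hand": 0.05}
    - {"travel": [0,0,-0.05],"dr": [0,0,0],"hand": 0.05}
    - {"travel": [0,0,-0.1],"dr": [0,0,0],"hand": 0.05}
    - {"travel": [0,0,-0.1],"dr": [0,0,0],"hand": 0.05}
    - {"travel": [0,0,0],"dr": [0,0,-0.0352],"hand": 0.05}
    - {"travel": [0,0,0],"dr": [0,0,-0.0352],"hand": 0.05}
    - {"travel": [0,0,0],"dr": [0,0,-0.0352],"hand": 0.05}
    - {"travel": [0,0,0],"dr": [0,0,-0.0352],"hand": 0.05}
    - {"travel": [0,0,0],"dr": [0,0,-0.0352],"hand": 0.05}
    - {"travel": [0,0,0],"dr": [0,0,-0.0352],"hand": 0.05}
    - {"travel": [-0.084,0.097,0],"dr": [0,0,0],"hand": 0.05}
    - {"travel": [-0.12,0.137,0],"dr": [0,0,0],"hand": 0.05}
    - {"travel": [-0.12,0.137,0],"dr": [0,0,0],"hand": 0.05}
    - {"travel": [-0.12,0.137,0],"dr": [0,0,0],"hand": 0.05}
    - {"travel": [-0.1,0.114,0],"dr": [0,0,0],"hand": 0.05}
    - {"travel": [-0.08,0.092,0],"dr": [0,0,0],"hand": 0.05}
    - {"travel": [0,0,0],"dr": [0,0,0],"hand": 0.05}
    - {"travel": [0,0,0],"dr": [0,0,0],"hand": 0.05}

```text
t: 31.32
eef_pos: [0.6362, -0.0875, 0.232]
tool_rot: [[0.12, 0.993, -0.0], [0.993, -0.12, -0.001], [-0.001, -0.0, -1.0]]
ft_force: [-0.9, 1.6, -5.8]
width: 0.183
grip_force: 60.0
```

```bash
python3 -c "
from h import *
offc('wrist',z0=.058,z1=.08,mn=5);offc('side',z0=.058,z1=.08,mn=5)
go([(.6355,-.0868,.182,83)])"
```

```text
wrist 1291 [643.  48.] [30. 30.] long axis -41.6 z [0.064 0.069 0.07 ]
wrist 1343 [509.  55.] [30. 31.] long axis -41.7 z [0.064 0.069 0.07 ]
wrist 56 [638. -71.] [ 1. 29.] long axis -4.2 z [0.059 0.063 0.065]
wrist 972 [502. -79.] [31. 30.] long axis 49.8 z [0.064 0.068 0.07 ]
side 64 [643.  47.] [34. 30.] long axis 45.1 z [0.06  0.065 0.067]
side 70 [507.  52.] [30. 29.] long axis 45.3 z [0.06  0.065 0.067]
side 88 [635. -87.] [33. 30.] long axis 89.6 z [0.059 0.065 0.067]
side 93 [500. -82.] [31. 30.] long axis 48.4 z [0.06  0.065 0.067]
t 31.42 tcp [ 0.6357 -0.0854  0.232 ] psi 83.27 tilt [-0.0002  0.0002] w 0.189 F [ 0.1  1.5 -6.2] q7 0.21
-> (0.6355, -0.0868, 0.182, 83) turn 0.0015 shift [-7.300e-03 -1.000e-04  2.501e-01] rows>= 2 1
```

Bolts 1, 2 and 3 are all at about -41°. Bolt 4 completes the first pass.

move_arm:
  deltas:
    - {"travel": [0,0,0.07],"dr": [0,0,0],"hand": 0.05}
    - {"travel": [0,0,0.07],"dr": [0,0,0],"hand": 0.05}
    - {"travel": [0,0,0.05],"dr": [0,0,0],"hand": 0.05}
    - {"travel": [0,0,0.04],"dr": [0,0,0],"hand": 0.05}
    - {"travel": [0,0,0.02],"dr": [0,0,0],"hand": 0.05}
    - {"travel": [0,0,0],"dr": [0,0,0.01],"hand": 0.05}
    - {"travel": [0,0,0],"dr": [0,0,0.021],"hand": 0.05}
    - {"travel": [0,0,0],"dr": [0,0,0.021],"hand": 0.05}
    - {"travel": [0,0,0],"dr": [0,0,0.021],"hand": 0.05}
    - {"travel": [0,0,0],"dr": [0,0,0.021],"hand": 0.05}
    - {"travel": [0,0,0],"dr": [0,0,0.021],"hand": 0.05}
    - {"travel": [0,0,0],"dr": [0,0,0.021],"hand": 0.05}
    - {"travel": [0,0,0],"dr": [0,0,0.021],"hand": 0.05}
    - {"travel": [0,0,0],"dr": [0,0,0.021],"hand": 0.05}
    - {"travel": [0,0,0],"dr": [0,0,0.021],"hand": 0.05}
    - {"travel": [0,0,0],"dr": [0,0,0.021],"hand": 0.05}
    - {"travel": [0,0,0],"dr": [0,0,0.021],"hand": 0.05}
    - {"travel": [0,0,0],"dr": [0,0,0.021],"hand": 0.05}
    - {"travel": [0,0,0],"dr": [0,0,0.01],"hand": 0.05}
    - {"travel": [0,0,0],"dr": [0,0,0],"hand": 0.05}

```text
t: 33.08
eef_pos: [0.6362, -0.0858, 0.1822]
tool_rot: [[0.827, 0.563, 0.001], [0.563, -0.827, -0.0], [0.0, 0.001, -1.0]]
ft_force: [-0.5, -0.4, -5.5]
width: 0.186
grip_force: 60.0
```

```bash
python3 -c "
from h import *
go([(.6355,-.0868,.182,49),(.6355,-.0868,.232,49),(.502,-.0797,.232,49),(.502,-.0797,.182,49)])"
```

```text
t 33.08 tcp [ 0.6362 -0.0858  0.1822] psi 34.25 tilt [ 0.0007 -0.0004] w 0.186 F [-0.5 -0.4 -5.5] q7 -0.52
-> (0.6355, -0.0868, 0.182, 49) turn -0.0819 shift [-0.0058  0.0006  0.0008] rows>= 1 3
-> (0.6355, -0.0868, 0.232, 49) turn 0.0 shift [ 0.    0.   -0.25] rows>= 2 0
-> (0.502, -0.0797, 0.232, 49) turn 0.0 shift [-0.4111 -0.5271 -0.    ] rows>= 4 0
-> (0.502, -0.0797, 0.182, 49) turn 0.0 shift [0.   0.   0.25] rows>= 2 0
```

move_arm:
  deltas:
    - {"travel": [0,0,0],"dr": [0,0,-0.02],"hand": 0.05}
    - {"travel": [0,0,0],"dr": [0,0,-0.02],"hand": 0.05}
    - {"travel": [0,0,0],"dr": [0,0,-0.02],"hand": 0.05}
    - {"travel": [0,0,0],"dr": [0,0,-0.02],"hand": 0.05}
    - {"travel": [0,0,-0.05],"dr": [0,0,0],"hand": 0.05}
    - {"travel": [0,0,-0.1],"dr": [0,0,0],"hand": 0.05}
    - {"travel": [0,0,-0.1],"dr": [0,0,0],"hand": 0.05}
    - {"travel": [0,0,0],"dr": [0,0,0],"hand": 0.05}
    - {"travel": [-0.05,-0.063,0],"dr": [0,0,0],"hand": 0.05}
    - {"travel": [-0.09,-0.113,0],"dr": [0,0,0],"hand": 0.05}
    - {"travel": [-0.09,-0.113,0],"dr": [0,0,0],"hand": 0.05}
    - {"travel": [-0.09,-0.113,0],"dr": [0,0,0],"hand": 0.05}
    - {"travel": [-0.06,-0.077,0],"dr": [0,0,0],"hand": 0.05}
    - {"travel": [-0.035,-0.047,0],"dr": [0,0,0],"hand": 0.05}
    - {"travel": [0,0,0],"dr": [0,0,0],"hand": 0.05}
    - {"travel": [0,0,0],"dr": [0,0,0],"hand": 0.05}

```text
t: 34.42
eef_pos: [0.502, -0.0785, 0.2319]
tool_rot: [[0.66, 0.751, 0.001], [0.751, -0.66, 0.001], [0.001, -0.0, -1.0]]
ft_force: [0.8, 0.1, -6.7]
width: 0.188
grip_force: 60.0
```

```bash
python3 -c "
from h import *
offc('wrist',z0=.058,z1=.08,mn=100);offc('side',z0=.058,z1=.08,mn=5)
go([(.502,-.0797,.182,48.5),(.502,-.0797,.182,-6)])"
```

```text
wrist 1201 [509.  55.] [29. 31.] long axis -41.0 z [0.064 0.069 0.07 ]
wrist 1158 [636. -86.] [30. 31.] long axis -41.7 z [0.064 0.069 0.07 ]
side 68 [643.  46.] [35. 29.] long axis 44.5 z [0.059 0.065 0.067]
side 71 [506.  51.] [28. 31.] long axis -39.4 z [0.06  0.065 0.067]
side 84 [635. -88.] [32. 31.] long axis 49.6 z [0.06  0.065 0.067]
side 96 [501. -82.] [31. 31.] long axis 52.0 z [0.059 0.065 0.067]
t 34.52 tcp [ 0.5027 -0.0789  0.2317] psi 48.72 tilt [ 0.0005 -0.0002] w 0.189 F [ 0.5 -0.8 -6.7] q7 -0.41
-> (0.502, -0.0797, 0.182, 48.5) turn 0.0012 shift [-0.0054  0.0003  0.2487] rows>= 2 1
-> (0.502, -0.0797, 0.182, -6) turn 0.3028 shift [ 0. -0. -0.] rows>= 0 8
```

The first pass is done, with all bolts at about -41°. The second pass starts with bolt 3.

move_arm:
  deltas:
    - {"travel": [0,0,0.07],"dr": [0,0,0],"hand": 0.05}
    - {"travel": [0,0,0.07],"dr": [0,0,0],"hand": 0.05}
    - {"travel": [0,0,0.05],"dr": [0,0,0],"hand": 0.05}
    - {"travel": [0,0,0.04],"dr": [0,0,0],"hand": 0.05}
    - {"travel": [0,0,0.02],"dr": [0,0,0],"hand": 0.05}
    - {"travel": [0,0,0],"dr": [0,0,0.01],"hand": 0.05}
    - {"travel": [0,0,0],"dr": [0,0,0.022],"hand": 0.05}
    - {"travel": [0,0,0],"dr": [0,0,0.022],"hand": 0.05}
    - {"travel": [0,0,0],"dr": [0,0,0.022],"hand": 0.05}
    - {"travel": [0,0,0],"dr": [0,0,0.022],"hand": 0.05}
    - {"travel": [0,0,0],"dr": [0,0,0.022],"hand": 0.05}
    - {"travel": [0,0,0],"dr": [0,0,0.022],"hand": 0.05}
    - {"travel": [0,0,0],"dr": [0,0,0.022],"hand": 0.05}
    - {"travel": [0,0,0],"dr": [0,0,0.022],"hand": 0.05}
    - {"travel": [0,0,0],"dr": [0,0,0.022],"hand": 0.05}
    - {"travel": [0,0,0],"dr": [0,0,0.022],"hand": 0.05}
    - {"travel": [0,0,0],"dr": [0,0,0.022],"hand": 0.05}
    - {"travel": [0,0,0],"dr": [0,0,0.022],"hand": 0.05}
    - {"travel": [0,0,0],"dr": [0,0,0.022],"hand": 0.05}
    - {"travel": [0,0,0],"dr": [0,0,0.015],"hand": 0.05}

```text
t: 36.18
eef_pos: [0.5023, -0.0791, 0.1819]
tool_rot: [[0.992, -0.13, 0.0], [-0.13, -0.992, -0.0], [0.0, 0.0, -1.0]]
ft_force: [-1.7, -0.8, -5.3]
width: 0.189
grip_force: 60.0
```

move_arm:
  deltas:
    - {"travel": [0,0,0],"dr": [0,0,0.008],"hand": 0.05}
    - {"travel": [0,0,0],"dr": [0,0,0],"hand": 0.05}
    - {"travel": [0,0,0],"dr": [0,0,0],"hand": 0.05}

```text
t: 36.43
eef_pos: [0.5023, -0.079, 0.1818]
tool_rot: [[0.989, -0.15, 0.0], [-0.15, -0.989, -0.0], [0.0, 0.0, -1.0]]
ft_force: [-1.2, -1.0, -4.6]
width: 0.188
grip_force: 60.0
```

```bash
python3 -c "
from h import *
print(ctrl.state()['moment'])
go([(.502,-.0797,.182,6),(.502,-.0797,.232,6),(.6429,.0475,.232,48.5),(.6429,.0475,.182,48.5)])"
```

```text
[-0.34498837  0.55489382  0.14696215]
t 36.43 tcp [ 0.5023 -0.079   0.1818] psi -8.6 tilt [ 0.0001 -0.0004] w 0.188 F [-1.2 -1.  -4.6] q7 -1.22
-> (0.502, -0.0797, 0.182, 6) turn -0.0811 shift [-0.0017  0.0032 -0.0009] rows>= 1 3
-> (0.502, -0.0797, 0.232, 6) turn 0.0 shift [ 0.    0.   -0.25] rows>= 2 0
-> (0.6429, 0.0475, 0.232, 48.5) turn -0.2361 shift [ 0.9432  0.1062 -0.    ] rows>= 5 7
-> (0.6429, 0.0475, 0.182, 48.5) turn -0.0 shift [0.   0.   0.25] rows>= 2 0
```

move_arm:
  deltas:
    - {"travel": [0,0,0],"dr": [0,0,0.012],"hand": 0.05}
    - {"travel": [0,0,0],"dr": [0,0,0],"hand": 0.05}
    - {"travel": [0,0,0],"dr": [0,0,0],"hand": 0.05}

```text
t: 36.68
eef_pos: [0.5022, -0.079, 0.1818]
tool_rot: [[0.982, -0.186, 0.0], [-0.186, -0.982, -0.0], [0.0, 0.0, -1.0]]
ft_force: [-0.3, -1.2, -3.6]
width: 0.185
grip_force: 60.2
```

```bash
python3 -c "
from h import *
print(ctrl.state()['moment'])
go([(.502,-.0797,.182,6)])"
```

```text
[-0.41142038  0.50496003  0.54716078]
t 36.68 tcp [ 0.5022 -0.079   0.1818] psi -10.74 tilt [ 0.0003 -0.0003] w 0.185 F [-0.3 -1.2 -3.6] q7 -1.25
-> (0.502, -0.0797, 0.182, 6) turn -0.093 shift [-0.0015  0.0032 -0.001 ] rows>= 1 3
```

Moment jumped to 0.55 N m, so bolt 3 is against its stop. Back off and go to bolt 1.

move_arm:
  deltas:
    - {"travel": [0,0,0],"dr": [0,0,-0.023],"hand": 0.05}
    - {"travel": [0,0,0],"dr": [0,0,-0.023],"hand": 0.05}
    - {"travel": [0,0,0],"dr": [0,0,-0.023],"hand": 0.05}
    - {"travel": [0,0,0],"dr": [0,0,-0.023],"hand": 0.05}
    - {"travel": [0,0,-0.05],"dr": [0,0,0],"hand": 0.05}
    - {"travel": [0,0,-0.1],"dr": [0,0,0],"hand": 0.05}
    - {"travel": [0,0,-0.1],"dr": [0,0,0],"hand": 0.05}
    - {"travel": [0,0,0],"dr": [0,0,-0.0338],"hand": 0.05}
    - {"travel": [0,0,0],"dr": [0,0,-0.0338],"hand": 0.05}
    - {"travel": [0,0,0],"dr": [0,0,-0.0338],"hand": 0.05}
    - {"travel": [0,0,0],"dr": [0,0,-0.0338],"hand": 0.05}
    - {"travel": [0,0,0],"dr": [0,0,-0.0338],"hand": 0.05}
    - {"travel": [0,0,0],"dr": [0,0,-0.0338],"hand": 0.05}
    - {"travel": [0,0,0],"dr": [0,0,-0.0338],"hand": 0.05}
    - {"travel": [0.1,0.0115,0],"dr": [0,0,0],"hand": 0.05}
    - {"travel": [0.18,0.021,0],"dr": [0,0,0],"hand": 0.05}
    - {"travel": [0.2,0.023,0],"dr": [0,0,0],"hand": 0.05}
    - {"travel": [0.2,0.023,0],"dr": [0,0,0],"hand": 0.05}
    - {"travel": [0.16,0.018,0],"dr": [0,0,0],"hand": 0.05}
    - {"travel": [0.1,0.0115,0],"dr": [0,0,0],"hand": 0.05}

```text
t: 38.35
eef_pos: [0.6453, 0.0506, 0.2317]
tool_rot: [[0.664, 0.747, 0.0], [0.747, -0.664, 0.0], [0.0, 0.0, -1.0]]
ft_force: [0.4, -0.4, -5.9]
width: 0.187
grip_force: 60.0
```

move_arm:
  deltas:
    - {"travel": [0,0,0],"dr": [0,0,0],"hand": 0.05}
    - {"travel": [0,0,0],"dr": [0,0,0],"hand": 0.05}
    - {"travel": [0,0,0],"dr": [0,0,0],"hand": 0.05}

```text
t: 38.6
eef_pos: [0.643, 0.0463, 0.2321]
tool_rot: [[0.667, 0.745, -0.0], [0.745, -0.667, -0.001], [-0.001, 0.0, -1.0]]
ft_force: [0.6, -0.6, -5.7]
width: 0.187
grip_force: 60.0
```

```bash
python3 -c "
from h import *
offc('side',z0=.058,z1=.08,mn=5);offc('top',z0=.058,z1=.08,mn=5)
go([(.6429,.0475,.182,48.5),(.6429,.0475,.182,-10.5)])"
```

```text
side 64 [641.  45.] [30. 30.] long axis -41.0 z [0.06  0.066 0.067]
side 70 [507.  52.] [31. 30.] long axis 46.9 z [0.06  0.065 0.067]
side 83 [635. -89.] [31. 31.] long axis 51.6 z [0.06  0.065 0.067]
side 97 [502. -82.] [32. 31.] long axis 7.1 z [0.06  0.065 0.067]
top 74 [635. -89.] [29. 32.] long axis -40.9 z [0.063 0.068 0.073]
top 80 [507.  52.] [33. 30.] long axis 47.2 z [0.063 0.067 0.072]
top 77 [503. -81.] [38. 29.] long axis 11.5 z [0.061 0.067 0.072]
t 38.7 tcp [0.6429 0.0462 0.2322] psi 48.19 tilt [ 0.0003 -0.    ] w 0.187 F [-0.3  0.5 -6.2] q7 -0.53
-> (0.6429, 0.0475, 0.182, 48.5) turn -0.0017 shift [ 0.005  -0.0043  0.2511] rows>= 2 1
-> (0.6429, 0.0475, 0.182, -10.5) turn 0.3278 shift [ 0. -0. -0.] rows>= 0 9
```

Bolt 3 is at the stop. Now bolt 1.

move_arm:
  deltas:
    - {"travel": [0.004,-0.003,0.07],"dr": [0,0,0],"hand": 0.05}
    - {"travel": [0,0,0.07],"dr": [0,0,0],"hand": 0.05}
    - {"travel": [0,0,0.05],"dr": [0,0,0],"hand": 0.05}
    - {"travel": [0,0,0.04],"dr": [0,0,0],"hand": 0.05}
    - {"travel": [0,0,0.02],"dr": [0,0,0],"hand": 0.05}
    - {"travel": [0,0,0],"dr": [0,0,0.01],"hand": 0.05}
    - {"travel": [0,0,0],"dr": [0,0,0.022],"hand": 0.05}
    - {"travel": [0,0,0],"dr": [0,0,0.022],"hand": 0.05}
    - {"travel": [0,0,0],"dr": [0,0,0.022],"hand": 0.05}
    - {"travel": [0,0,0],"dr": [0,0,0.022],"hand": 0.05}
    - {"travel": [0,0,0],"dr": [0,0,0.022],"hand": 0.05}
    - {"travel": [0,0,0],"dr": [0,0,0.022],"hand": 0.05}
    - {"travel": [0,0,0],"dr": [0,0,0.022],"hand": 0.05}
    - {"travel": [0,0,0],"dr": [0,0,0.022],"hand": 0.05}
    - {"travel": [0,0,0],"dr": [0,0,0.022],"hand": 0.05}
    - {"travel": [0,0,0],"dr": [0,0,0.022],"hand": 0.05}
    - {"travel": [0,0,0],"dr": [0,0,0.022],"hand": 0.05}
    - {"travel": [0,0,0],"dr": [0,0,0.022],"hand": 0.05}
    - {"travel": [0,0,0],"dr": [0,0,0.022],"hand": 0.05}
    - {"travel": [0,0,0],"dr": [0,0,0.015],"hand": 0.05}

```text
t: 40.37
eef_pos: [0.6434, 0.048, 0.1815]
tool_rot: [[0.991, -0.137, -0.0], [-0.137, -0.991, -0.0], [-0.0, 0.0, -1.0]]
ft_force: [-0.2, -1.0, -4.3]
width: 0.189
grip_force: 60.0
```

move_arm:
  deltas:
    - {"travel": [0,0,0],"dr": [0,0,0.008],"hand": 0.05}
    - {"travel": [0,0,0],"dr": [0,0,0.008],"hand": 0.05}
    - {"travel": [0,0,0],"dr": [0,0,0],"hand": 0.05}
    - {"travel": [0,0,0],"dr": [0,0,0],"hand": 0.05}

```text
t: 40.7
eef_pos: [0.6433, 0.048, 0.1815]
tool_rot: [[0.983, -0.182, -0.0], [-0.182, -0.983, -0.0], [-0.0, 0.0, -1.0]]
ft_force: [-1.7, -0.4, -7.7]
width: 0.19
grip_force: 60.1
```

```bash
python3 -c "
from h import *
print(ctrl.state()['moment'])
go([(.6429,.0475,.182,6),(.6429,.0475,.232,6),(.509,.0545,.232,48.5),(.509,.0545,.182,48.5)])"
```

```text
[-0.17952746  0.37407275  0.54451489]
t 40.7 tcp [0.6433 0.048  0.1815] psi -10.5 tilt [-0.0002 -0.0002] w 0.19 F [-1.7 -0.4 -7.7] q7 -1.4
-> (0.6429, 0.0475, 0.182, 6) turn -0.0916 shift [-0.0024  0.0024 -0.0023] rows>= 1 3
-> (0.6429, 0.0475, 0.232, 6) turn 0.0 shift [ 0.    0.   -0.25] rows>= 2 0
-> (0.509, 0.0545, 0.232, 48.5) turn -0.2361 shift [-0.4174 -0.5246 -0.    ] rows>= 4 7
-> (0.509, 0.0545, 0.182, 48.5) turn -0.0 shift [0.   0.   0.25] rows>= 2 0
```

move_arm:
  deltas:
    - {"travel": [0,0,0],"dr": [0,0,-0.023],"hand": 0.05}
    - {"travel": [0,0,0],"dr": [0,0,-0.023],"hand": 0.05}
    - {"travel": [0,0,0],"dr": [0,0,-0.023],"hand": 0.05}
    - {"travel": [0,0,0],"dr": [0,0,-0.023],"hand": 0.05}
    - {"travel": [0,0,-0.05],"dr": [0,0,0],"hand": 0.05}
    - {"travel": [0,0,-0.1],"dr": [0,0,0],"hand": 0.05}
    - {"travel": [0,0,-0.1],"dr": [0,0,0],"hand": 0.05}
    - {"travel": [0,0,0],"dr": [0,0,-0.0338],"hand": 0.05}
    - {"travel": [0,0,0],"dr": [0,0,-0.0338],"hand": 0.05}
    - {"travel": [0,0,0],"dr": [0,0,-0.0338],"hand": 0.05}
    - {"travel": [0,0,0],"dr": [0,0,-0.0338],"hand": 0.05}
    - {"travel": [0,0,0],"dr": [0,0,-0.0338],"hand": 0.05}
    - {"travel": [0,0,0],"dr": [0,0,-0.0338],"hand": 0.05}
    - {"travel": [0,0,0],"dr": [0,0,-0.0338],"hand": 0.05}
    - {"travel": [-0.06,-0.075,0],"dr": [0,0,0],"hand": 0.05}
    - {"travel": [-0.1,-0.125,0],"dr": [0,0,0],"hand": 0.05}
    - {"travel": [-0.1,-0.125,0],"dr": [0,0,0],"hand": 0.05}
    - {"travel": [-0.1,-0.125,0],"dr": [0,0,0],"hand": 0.05}
    - {"travel": [-0.06,-0.0745,0],"dr": [0,0,0],"hand": 0.05}
    - {"travel": [0,0,0],"dr": [0,0,0],"hand": 0.05}

```text
t: 42.37
eef_pos: [0.5061, 0.0544, 0.2323]
tool_rot: [[0.664, 0.748, -0.001], [0.748, -0.664, 0.003], [0.001, -0.003, -1.0]]
ft_force: [0.3, 0.4, -5.8]
width: 0.185
grip_force: 60.0
```

move_arm:
  deltas:
    - {"travel": [0,0,0],"dr": [0,0,0],"hand": 0.05}
    - {"travel": [0,0,0],"dr": [0,0,0],"hand": 0.05}

```text
t: 42.53
eef_pos: [0.5099, 0.0545, 0.2324]
tool_rot: [[0.663, 0.749, 0.001], [0.749, -0.663, 0.001], [0.001, 0.001, -1.0]]
ft_force: [0.0, 0.3, -5.6]
width: 0.185
grip_force: 60.0
```

```bash
python3 -c "
from h import *
offc('wrist',z0=.058,z1=.08,mn=100)
go([(.509,.0545,.182,48.5)])"
```

```text
wrist 1166 [644.  48.] [31. 31.] long axis -83.3 z [0.064 0.068 0.07 ]
wrist 995 [637. -86.] [31. 32.] long axis -41.4 z [0.063 0.068 0.07 ]
wrist 804 [502. -78.] [30. 30.] long axis -83.5 z [0.063 0.068 0.07 ]
t 42.58 tcp [0.51   0.0543 0.2322] psi 48.51 tilt [ 0.001  -0.0001] w 0.187 F [ 0.9  0.2 -5.6] q7 -0.66
-> (0.509, 0.0545, 0.182, 48.5) turn 0.0 shift [-0.0025 -0.0043  0.2509] rows>= 2 1
```

Bolts 1 and 3 are at -83.4°, the expected stop. Now bolt 2.

move_arm:
  deltas:
    - {"travel": [-0.002,-0.003,0.07],"dr": [0,0,0],"hand": 0.05}
    - {"travel": [0,0,0.07],"dr": [0,0,0],"hand": 0.05}
    - {"travel": [0,0,0.05],"dr": [0,0,0],"hand": 0.05}
    - {"travel": [0,0,0.04],"dr": [0,0,0],"hand": 0.05}
    - {"travel": [0,0,0.02],"dr": [0,0,0],"hand": 0.05}
    - {"travel": [0,0,0],"dr": [0,0,0.01],"hand": 0.05}
    - {"travel": [0,0,0],"dr": [0,0,0.022],"hand": 0.05}
    - {"travel": [0,0,0],"dr": [0,0,0.022],"hand": 0.05}
    - {"travel": [0,0,0],"dr": [0,0,0.022],"hand": 0.05}
    - {"travel": [0,0,0],"dr": [0,0,0.022],"hand": 0.05}
    - {"travel": [0,0,0],"dr": [0,0,0.022],"hand": 0.05}
    - {"travel": [0,0,0],"dr": [0,0,0.022],"hand": 0.05}
    - {"travel": [0,0,0],"dr": [0,0,0.022],"hand": 0.05}
    - {"travel": [0,0,0],"dr": [0,0,0.022],"hand": 0.05}
    - {"travel": [0,0,0],"dr": [0,0,0.022],"hand": 0.05}
    - {"travel": [0,0,0],"dr": [0,0,0.022],"hand": 0.05}
    - {"travel": [0,0,0],"dr": [0,0,0.022],"hand": 0.05}
    - {"travel": [0,0,0],"dr": [0,0,0.022],"hand": 0.05}
    - {"travel": [0,0,0],"dr": [0,0,0.022],"hand": 0.05}
    - {"travel": [0,0,0],"dr": [0,0,0.015],"hand": 0.05}

```text
t: 44.25
eef_pos: [0.5088, 0.0547, 0.1819]
tool_rot: [[0.991, -0.132, 0.0], [-0.132, -0.991, -0.0], [0.0, -0.0, -1.0]]
ft_force: [-0.6, 1.3, -6.1]
width: 0.187
grip_force: 60.0
```

move_arm:
  deltas:
    - {"travel": [0,0,0],"dr": [0,0,0.008],"hand": 0.05}
    - {"travel": [0,0,0],"dr": [0,0,0.008],"hand": 0.05}
    - {"travel": [0,0,0],"dr": [0,0,0],"hand": 0.05}
    - {"travel": [0,0,0],"dr": [0,0,0],"hand": 0.05}

```text
t: 44.58
eef_pos: [0.5087, 0.0546, 0.1819]
tool_rot: [[0.984, -0.177, 0.0], [-0.177, -0.984, -0.0], [0.0, -0.0, -1.0]]
ft_force: [0.5, 0.9, -2.5]
width: 0.188
grip_force: 60.1
```

```bash
python3 -c "
from h import *
print(ctrl.state()['moment'])
go([(.509,.0545,.182,6),(.509,.0545,.232,6),(.636,-.0865,.232,48.5),(.636,-.0865,.182,48.5)])"
```

```text
[0.46972948 0.02171067 0.43271161]
t 44.58 tcp [0.5087 0.0546 0.1819] psi -10.21 tilt [ 0.0005 -0.0001] w 0.188 F [ 0.5  0.9 -2.5] q7 -1.49
-> (0.509, 0.0545, 0.182, 6) turn -0.09 shift [ 0.0014  0.0008 -0.0007] rows>= 1 3
-> (0.509, 0.0545, 0.232, 6) turn 0.0 shift [ 0.    0.   -0.25] rows>= 2 0
-> (0.636, -0.0865, 0.232, 48.5) turn -0.2361 shift [-0.1073  0.9427 -0.    ] rows>= 5 7
-> (0.636, -0.0865, 0.182, 48.5) turn -0.0 shift [0.   0.   0.25] rows>= 2 0
```

move_arm:
  deltas:
    - {"travel": [0,0,0],"dr": [0,0,-0.023],"hand": 0.05}
    - {"travel": [0,0,0],"dr": [0,0,-0.023],"hand": 0.05}
    - {"travel": [0,0,0],"dr": [0,0,-0.023],"hand": 0.05}
    - {"travel": [0,0,0],"dr": [0,0,-0.023],"hand": 0.05}
    - {"travel": [0,0,-0.05],"dr": [0,0,0],"hand": 0.05}
    - {"travel": [0,0,-0.1],"dr": [0,0,0],"hand": 0.05}
    - {"travel": [0,0,-0.1],"dr": [0,0,0],"hand": 0.05}
    - {"travel": [0,0,0],"dr": [0,0,-0.0335],"hand": 0.05}
    - {"travel": [0,0,0],"dr": [0,0,-0.0335],"hand": 0.05}
    - {"travel": [0,0,0],"dr": [0,0,-0.0335],"hand": 0.05}
    - {"travel": [0,0,0],"dr": [0,0,-0.0335],"hand": 0.05}
    - {"travel": [0,0,0],"dr": [0,0,-0.0335],"hand": 0.05}
    - {"travel": [0,0,0],"dr": [0,0,-0.0335],"hand": 0.05}
    - {"travel": [0,0,0],"dr": [0,0,-0.0335],"hand": 0.05}
    - {"travel": [-0.0115,0.1,0],"dr": [0,0,0],"hand": 0.05}
    - {"travel": [-0.021,0.18,0],"dr": [0,0,0],"hand": 0.05}
    - {"travel": [-0.022,0.2,0],"dr": [0,0,0],"hand": 0.05}
    - {"travel": [-0.022,0.2,0],"dr": [0,0,0],"hand": 0.05}
    - {"travel": [-0.018,0.16,0],"dr": [0,0,0],"hand": 0.05}
    - {"travel": [-0.0115,0.103,0],"dr": [0,0,0],"hand": 0.05}

```text
t: 46.25
eef_pos: [0.6369, -0.0899, 0.2321]
tool_rot: [[0.666, 0.746, 0.0], [0.746, -0.666, -0.002], [-0.001, 0.001, -1.0]]
ft_force: [-0.6, -0.4, -4.5]
width: 0.19
grip_force: 60.0
```

move_arm:
  deltas:
    - {"travel": [0,0,0],"dr": [0,0,0],"hand": 0.05}
    - {"travel": [0,0,0],"dr": [0,0,0],"hand": 0.05}
    - {"travel": [0,0,0],"dr": [0,0,0],"hand": 0.05}

```text
t: 46.5
eef_pos: [0.6353, -0.0861, 0.2319]
tool_rot: [[0.664, 0.748, -0.0], [0.748, -0.664, -0.0], [-0.0, -0.0, -1.0]]
ft_force: [-0.3, -0.6, -6.1]
width: 0.186
grip_force: 60.0
```

```bash
python3 -c "
from h import *
offc('wrist',z0=.058,z1=.08,mn=100)
go([(.636,-.0865,.182,48.5)])"
```

```text
wrist 1217 [643.  48.] [30. 30.] long axis -83.6 z [0.064 0.069 0.07 ]
wrist 1077 [509.  55.] [31. 31.] long axis 6.5 z [0.063 0.068 0.07 ]
wrist 826 [503. -79.] [31. 30.] long axis 6.8 z [0.063 0.069 0.07 ]
t 46.55 tcp [ 0.6353 -0.0856  0.232 ] psi 48.48 tilt [-0.0002  0.0002] w 0.188 F [-0.2  0.7 -6.6] q7 -0.3
-> (0.636, -0.0865, 0.182, 48.5) turn -0.0001 shift [-0.0012  0.0056  0.2499] rows>= 2 1
```

move_arm:
  deltas:
    - {"travel": [0,0.003,0.07],"dr": [0,0,0],"hand": 0.05}
    - {"travel": [0,0,0.07],"dr": [0,0,0],"hand": 0.05}
    - {"travel": [0,0,0.05],"dr": [0,0,0],"hand": 0.05}
    - {"travel": [0,0,0.04],"dr": [0,0,0],"hand": 0.05}
    - {"travel": [0,0,0.02],"dr": [0,0,0],"hand": 0.05}
    - {"travel": [0,0,0],"dr": [0,0,0.01],"hand": 0.05}
    - {"travel": [0,0,0],"dr": [0,0,0.022],"hand": 0.05}
    - {"travel": [0,0,0],"dr": [0,0,0.022],"hand": 0.05}
    - {"travel": [0,0,0],"dr": [0,0,0.022],"hand": 0.05}
    - {"travel": [0,0,0],"dr": [0,0,0.022],"hand": 0.05}
    - {"travel": [0,0,0],"dr": [0,0,0.022],"hand": 0.05}
    - {"travel": [0,0,0],"dr": [0,0,0.022],"hand": 0.05}
    - {"travel": [0,0,0],"dr": [0,0,0.022],"hand": 0.05}
    - {"travel": [0,0,0],"dr": [0,0,0.022],"hand": 0.05}
    - {"travel": [0,0,0],"dr": [0,0,0.022],"hand": 0.05}
    - {"travel": [0,0,0],"dr": [0,0,0.022],"hand": 0.05}
    - {"travel": [0,0,0],"dr": [0,0,0.022],"hand": 0.05}
    - {"travel": [0,0,0],"dr": [0,0,0.022],"hand": 0.05}
    - {"travel": [0,0,0],"dr": [0,0,0.022],"hand": 0.05}
    - {"travel": [0,0,0],"dr": [0,0,0.015],"hand": 0.05}

```text
t: 48.22
eef_pos: [0.6361, -0.0865, 0.1815]
tool_rot: [[0.991, -0.134, -0.0], [-0.134, -0.991, -0.0], [-0.0, 0.0, -1.0]]
ft_force: [0.7, 1.7, -5.3]
width: 0.186
grip_force: 60.0
```

move_arm:
  deltas:
    - {"travel": [0,0,0],"dr": [0,0,0.008],"hand": 0.05}
    - {"travel": [0,0,0],"dr": [0,0,0.008],"hand": 0.05}
    - {"travel": [0,0,0],"dr": [0,0,0],"hand": 0.05}
    - {"travel": [0,0,0],"dr": [0,0,0],"hand": 0.05}

```text
t: 48.55
eef_pos: [0.6361, -0.0865, 0.1816]
tool_rot: [[0.984, -0.179, -0.0], [-0.179, -0.984, 0.0], [-0.0, -0.0, -1.0]]
ft_force: [-0.1, 1.3, -6.1]
width: 0.186
grip_force: 60.1
```

```bash
python3 -c "
from h import *
print(ctrl.state()['moment'])
go([(.636,-.0865,.182,6),(.636,-.0865,.272,6),(.4837,-.324,.272,21.3),(.4837,-.324,.133,21.3)])"
```

```text
[0.4299667  0.14167908 0.4824342 ]
t 48.55 tcp [ 0.6361 -0.0865  0.1816] psi -10.29 tilt [-0.0001  0.0001] w 0.186 F [-0.1  1.3 -6.1] q7 -1.16
-> (0.636, -0.0865, 0.182, 6) turn -0.0905 shift [-0.0004 -0.0002 -0.0021] rows>= 1 3
-> (0.636, -0.0865, 0.272, 6) turn 0.0 shift [ 0.    0.   -0.45] rows>= 3 0
-> (0.4837, -0.324, 0.272, 21.3) turn -0.085 shift [-1.1408  0.8298 -0.    ] rows>= 8 3
-> (0.4837, -0.324, 0.133, 21.3) turn -0.0 shift [0.    0.    0.695] rows>= 4 0
```

All four bolts are at their stop. The wrench goes back to its pocket.

move_arm:
  deltas:
    - {"travel": [0,0,0],"dr": [0,0,-0.0227],"hand": 0.05}
    - {"travel": [0,0,0],"dr": [0,0,-0.0227],"hand": 0.05}
    - {"travel": [0,0,0],"dr": [0,0,-0.0227],"hand": 0.05}
    - {"travel": [0,0,0],"dr": [0,0,-0.0227],"hand": 0.05}
    - {"travel": [0,0,-0.05],"dr": [0,0,0],"hand": 0.05}
    - {"travel": [0,0,-0.1],"dr": [0,0,0],"hand": 0.05}
    - {"travel": [0,0,-0.15],"dr": [0,0,-0.0285],"hand": 0.05}
    - {"travel": [0,0,-0.15],"dr": [0,0,-0.0285],"hand": 0.05}
    - {"travel": [0,0,0],"dr": [0,0,-0.0285],"hand": 0.05}
    - {"travel": [-0.07,0.051,0],"dr": [0,0,0],"hand": 0.05}
    - {"travel": [-0.14,0.102,0],"dr": [0,0,0],"hand": 0.05}
    - {"travel": [-0.15,0.109,0],"dr": [0,0,0],"hand": 0.05}
    - {"travel": [-0.15,0.109,0],"dr": [0,0,0],"hand": 0.05}
    - {"travel": [-0.15,0.109,0],"dr": [0,0,0],"hand": 0.05}
    - {"travel": [-0.15,0.109,0],"dr": [0,0,0],"hand": 0.05}
    - {"travel": [-0.15,0.109,0],"dr": [0,0,0],"hand": 0.05}
    - {"travel": [-0.12,0.087,0],"dr": [0,0,0],"hand": 0.05}
    - {"travel": [-0.06,0.045,0],"dr": [0,0,0],"hand": 0.05}
    - {"travel": [0,0,0],"dr": [0,0,0],"hand": 0.05}
    - {"travel": [0,0,0],"dr": [0,0,0],"hand": 0.05}

```text
t: 50.22
eef_pos: [0.4833, -0.3253, 0.2721]
tool_rot: [[0.933, 0.36, 0.0], [0.36, -0.933, 0.0], [0.0, 0.0, -1.0]]
ft_force: [-0.8, 0.7, -5.9]
width: 0.185
grip_force: 60.0
```

```bash
python3 -c "
from h import *
im=grab('wrist');save(im,'w6.png')
offc('top',z0=.058,z1=.08,mn=5)
go([(.4837,-.3245,.133,21.3)])"
```

```text
top 71 [645.  41.] [33. 38.] long axis -74.3 z [0.061 0.067 0.072]
top 77 [633. -91.] [35. 34.] long axis 9.3 z [0.062 0.067 0.072]
top 74 [507.  52.] [28. 28.] long axis 7.7 z [0.061 0.068 0.073]
top 78 [501. -82.] [31. 31.] long axis 4.5 z [0.062 0.067 0.072]
t 50.32 tcp [ 0.4846 -0.3238  0.2718] psi 21.33 tilt [0.0001 0.0003] w 0.186 F [ 0.2  0.6 -5.9] q7 -0.3
-> (0.4837, -0.3245, 0.133, 21.3) turn 0.0002 shift [-0.0053  0.0018  0.6938] rows>= 4 1
```

View pics/w6.png

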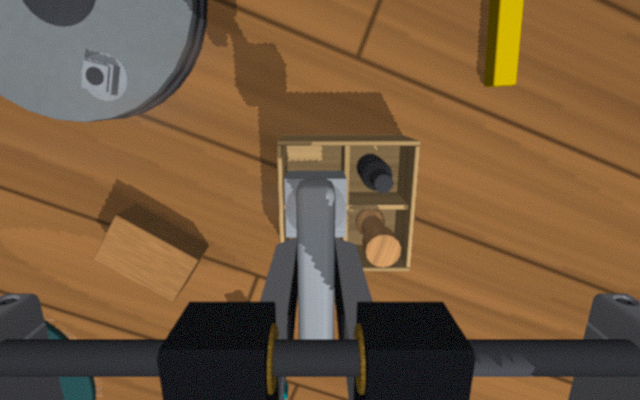

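The socket is square to the caddy and over the empty pocket. I'll lower it, stopping short first to check the force.

move_arm:
  deltas:
    - {"travel": [-0.002,0,0.1],"dr": [0,0,0],"hand": 0.05}
    - {"travel": [0,0,0.12],"dr": [0,0,0],"hand": 0.05}
    - {"travel": [0,0,0.1],"dr": [0,0,0],"hand": 0.05}
    - {"travel": [0,0,0.08],"dr": [0,0,0],"hand": 0.05}
    - {"travel": [0,0,0.05],"dr": [0,0,0],"hand": 0.05}
    - {"travel": [0,0,0],"dr": [0,0,0],"hand": 0.05}
    - {"travel": [0,0,0],"dr": [0,0,0],"hand": 0.05}

```text
t: 50.9
eef_pos: [0.4842, -0.3243, 0.182]
tool_rot: [[0.931, 0.365, -0.0], [0.365, -0.931, -0.0], [-0.0, 0.0, -1.0]]
ft_force: [-0.1, -0.3, -5.5]
width: 0.187
grip_force: 60.0
```

move_arm:
  deltas:
    - {"travel": [0,0,0.08],"dr": [0,0,0],"hand": 0.05}
    - {"travel": [0,0,0.08],"dr": [0,0,0],"hand": 0.05}
    - {"travel": [0,0,0.05],"dr": [0,0,0],"hand": 0.05}
    - {"travel": [0,0,0.03],"dr": [0,0,0],"hand": 0.05}
    - {"travel": [0,0,0.004],"dr": [0,0,0],"hand": 0.05}
    - {"travel": [0,0,0],"dr": [0,0,0],"hand": 0.05}
    - {"travel": [0,0,0],"dr": [0,0,0],"hand": 0.05}

```text
t: 51.48
eef_pos: [0.4842, -0.3249, 0.1337]
tool_rot: [[0.931, 0.364, 0.001], [0.364, -0.931, -0.001], [0.001, 0.001, -1.0]]
ft_force: [-0.4, -0.4, -6.2]
width: 0.185
grip_force: 60.0
```

move_arm:
  deltas:
    - {"travel": [0,0,0],"dr": [0,0,0],"hand": 0.45}
    - {"travel": [0,0,0],"dr": [0,0,0],"hand": 0.45}
    - {"travel": [0,0,0],"dr": [0,0,0],"hand": 0.45}
    - {"travel": [0,0,0],"dr": [0,0,0],"hand": 0.45}
    - {"travel": [0,0,0],"dr": [0,0,0],"hand": 0.45}
    - {"travel": [0,0,-0.06],"dr": [0,0,0],"hand": 0.45}
    - {"travel": [0,0,-0.12],"dr": [0,0,0],"hand": 0.45}
    - {"travel": [0,0,-0.18],"dr": [0,0,0],"hand": 0.45}
    - {"travel": [0,0,-0.18],"dr": [0,0,0],"hand": 0.45}
    - {"travel": [0,0,-0.18],"dr": [0,0,0],"hand": 0.45}
    - {"travel": [0,0,-0.1],"dr": [0,0,0],"hand": 0.45}
    - {"travel": [0,0,0],"dr": [0,0,0],"hand": 0.45}
    - {"travel": [0,0,0],"dr": [0,0,0],"hand": 0.45}

```text
t: 52.57
eef_pos: [0.484, -0.3248, 0.2983]
tool_rot: [[0.931, 0.364, 0.002], [0.364, -0.931, -0.001], [0.002, 0.001, -1.0]]
ft_force: [-0.2, 0.7, -0.9]
width: 0.449
grip_force: 0.0
```

```bash
python3 -c "
from h import *
offc('side',z0=.138,z1=.17,cen=(.482,-.325),r=.12)
im=grab('side');save(im,'s2.png')
P=cloud(grab('wrist'));offc('wrist',P=P,z0=.148,z1=.16,cen=(.482,-.324),r=.1,mn=100);offc('wrist',P=P,z0=.058,z1=.08,mn=100)
P=cloud(grab('top'))
offc(P=P,z0=.058,z1=.08,mn=20);offc(P=P,z0=.022,z1=.045,cen=(.466,.352),r=.1,mn=20)
go([])"
```

```text
side 385 [ 483. -328.] [91. 18.] long axis 21.0 z [0.141 0.151 0.153]
wrist 1758 [ 485. -324.] [89. 17.] long axis 21.6 z [0.153 0.154 0.156]
wrist 226 [511.  40.] [30.  4.] long axis 6.2 z [0.059 0.062 0.066]
wrist 908 [502. -79.] [30. 31.] long axis -83.3 z [0.064 0.069 0.07 ]
top 69 [641.  47.] [30. 28.] long axis 4.1 z [0.062 0.067 0.072]
top 74 [634. -89.] [30. 31.] long axis -83.4 z [0.063 0.067 0.072]
top 73 [507.  51.] [28. 28.] long axis 4.2 z [0.061 0.068 0.072]
top 81 [501. -81.] [31. 31.] long axis 3.9 z [0.062 0.067 0.071]
top 357 [475. 401.] [ 30. 160.] long axis -11.2 z [0.026 0.031 0.035]
top 342 [458. 301.] [ 29. 161.] long axis -11.0 z [0.026 0.031 0.035]
t 52.77 tcp [ 0.4835 -0.3243  0.2961] psi 21.35 tilt [-0.0013  0.0005] w 0.447 F [ 0.5 -0.7  0.6] q7 -0.31
```

View pics/s2.png

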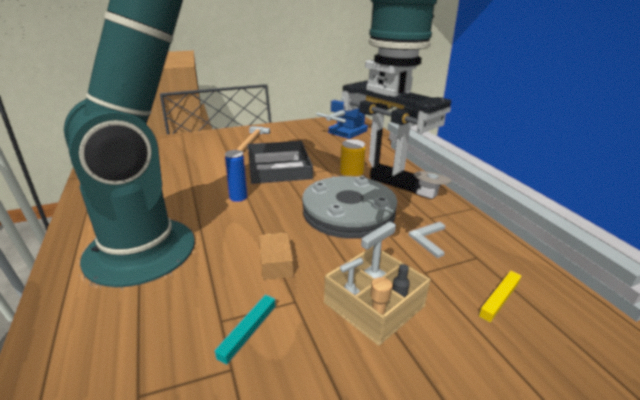

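The side view shows the wrench upright in its pocket, at about (377,245) px, with the gripper clear. The offcuts are flat in the tray, all four bolts are at the stop and nothing else has moved.

```bash
python3 -c "
from rig import ctrl
print(ctrl.finish_job())"
```

```text
the job is handed in; nothing more can be done
None
```

The job is handed in, with no verdict shown: both offcuts lie flat in the tray, all four bolts were tightened to the stop in cross order in two passes, and the wrench stands upright in its caddy pocket.

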